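Find the specimen case with the loose stone

TASK

In one of the three sealed specimen cases the stone has come loose: pick the cases up and shake them to find the one that rattles, and be sure to have shaken that one firmly enough, off the bench, for its stone to knock inside. Stand the two quiet cases upright in the aluminium tray and let go of them; then hold the rattling case level over the middle of the viewing pad, about 10 cm clear above it, and finish while still holding it there. Do not drop or throw a case, and leave the loupe, the tweezers and the notebook alone.

Things in the scene. Friction and masses are not known exactly. Their poses are not given: they have to be found in the camera images.
- case_a_center (a point): sealed grey plastic specimen case A, 120 long (own x) x 60 wide (own y) x 60 tall (own z), flat sides and lid, two steel latches at its -x end sticking out 2; 210 to 330 g, stands upright on the bench. This point is its centre, 30 above its underside. One of A, B, C (any of them, it varies) hides the loose stone; the rest hold nothing loose and balance at their centre
- case_b_center (a point): specimen case B, outwardly identical to A; point at its centre, 30 above its underside. The loose stone, in whichever case it is, is a 174 g ball 40 in diameter in a hollow 110 x 50 x 50; it rolls end to end (70 of travel) when the case is shaken or tilted along its length: knocks, and about 0.06 N m of moment to either side of the middle, felt at the wrist
- case_c_center (a point): specimen case C, outwardly identical to A, may also be the one with the loose stone; point at its centre, 30 above its underside
- tray: fixed open aluminium tray for the quiet cases, 190 (own x) x 290 (own y), inner floor 180 x 280 lying 5 above the bench, rim 18 above the bench, walls 5; origin at the centre of its underside, on the bench. Two cases fit side by side, lengths along the tray's x, at own y = -65 and +65
- pad_top (a point): viewing pad: thin black square rubber pad 120 x 120 x 4 fixed on the bench; this point is the centre of its top face
- loupe: bystander, to be left alone: small folding loupe, a dark steel barrel 26 in diameter and 20 long with a flat steel cover beside it, about 20 x 62 x 26 tall; origin on the bench under the near end of the barrel
- tweezers: bystander, to be left alone: steel tweezers lying flat, 160 long (own x), 18 wide, 8 high; origin at the middle of the underside
- notebook: bystander, to be left alone: red notebook 120 (own x) x 170 (own y) x 14; origin at the centre of its underside
Not all that is in view belongs to the job. What is shaped like the part that bears case_c_center but orange is not meant.

How it is judged:
By the outcome, as a careful person would: the job done as asked, in the order asked, and still so for the second after the job is handed in, while the arm keeps its last pose, push and grip.
It also fails if it takes over 72 s, if anything falls off the work surface, if the arm or the gripper's body presses on something with over 40 N, if the wrist force passes 120 N, or if a joint passes its speed limit or range.

ROBOT

A 7-joint arm with a two-finger parallel gripper is mounted at the origin on the work surface. World frame = base frame: x ahead of the robot, y to its left, z up, the work surface at z = 0. Lengths are in mm, angles in rad, forces in N, time in s.
With the tool pointing down it reaches from about 350 to 900 mm from the base axis. Payload 7.2 kg.
Tool frame: the origin (TCP) lies midway between the tips of the shut fingers; the grasp point (between the pads) lies 19 mm behind it; z points along the fingers, y is the direction in which the jaws open and shut (so a half turn about z gives the same grasp; the last joint's range is limited). The gripper opens to 88 mm and grips with 3 to 60 N. Pads are 20 mm wide; open, the fingers measure 115 mm over their backs; the gripper's body (75 mm by 178 mm) begins 61 mm behind the grasp point.
Start: joints at [1.17, 0.411, -0.013, 1.596, 0.006, 1.134, -0.082], TCP at [204.17, -590.715, 222.653] pointing down, gripper open.
Joint ranges: [-2.95, 2.95], [-0.29, 1.99], [-1.47, 1.44], [0.14, 2.54], [-1.03, 4.17], [0.13, 1.85], [-2.86, 2.86]. Speed limits (rad/s): [2.39, 2.39, 3.01, 3.01, 3.14, 3.14, 3.14].

INTERFACE

Orientations are given as a unit quaternion [x, y, z, w].
In Python, from station import r gives the robot as it stands.
- The arm moves only by the shell command python3 -m pendant 'ROWS' [OPENING] [FORCE]. ROWS is JSON, a list of rows, each an object of numbers: "tx", "ty", "tz": the shift along the tool's x, y, z in cm; "turn": the turn about the tool's z in degrees. In form: [{"tx": .., "ty": .., "tz": .., "turn": ..}, ...]. A call has exactly 8 rows; each row shifts and turns the pose as measured when the row begins, along the tool's axes as they then stand; what a row does not reach is not made up. A row lasts 1/8 s, in which the tool goes at most 62.5 mm and 10.7 degrees, less where a joint would pass 70% of its speed; a pose out of reach is approached as far as the arm can. A call with a gripper value outside its range is refused whole. OPENING is the opening in per cent of the stroke, from 0 (shut) to 100 (fully open), set as the call begins (- or left out, the last holds). The fingers move at their own pace and stop on an object; FORCE is the grip in N (left out, the last holds). Time passes only in rows, so rows that do not move let the fingers close, or fill a call up. It gives the time, the measured TCP pose, the force and the opening at its end, in the units of the state.
- r.get_state(): the state, without advancing time (a new reading comes with each control period).
- r.read_camera(name): name is "scene" or "top"; returns the picture (420x560x3 uint8, red, green, blue); there is no depth.
- r.camera_params(name): a dict with "K" (3x3 intrinsics, pixels), "k1" (the pictures are not rectified: a ray, as slopes to the right and down, at radius r is drawn at 1 + k1 r^2 times it, then the intrinsics apply), "R" (3x3) and "t" (3): a world point X has camera coordinates R X + t. Camera axes: x right, y down, z forward; pixel columns grow to the right and rows downward; lengths in mm; the calibration is good to about 2 mm. A picture is of the moment at which its call begins. camera_params takes no time and is no camera call.
- r.job_done(): hands the job in, once; it reports no verdict.
Trained networks look in the newest picture that a camera, given by its name, has taken for a name from the list of things; names that differ only in an ending like _2 or _b are one class to them, and where a whole thing is asked for, a point or a joint stands for the part that bears it (a point fixed in the world has none). Each returns a list of dicts, best first, with "conf" (0 to 1); they miss things now and then, are a little off and sometimes report something else, mostly with a low value. They report only what shows in the picture. A call takes as long as a camera call. They do not tell look-alikes from the thing itself.
- r.search_frame(camera, query): "at" ([column, row] in pixels, amid what is visible of it).
- r.place_of(camera, query): "at" ([column, row] in pixels: a listed point, or the origin of a listed thing).
The state is a dict: "t": time; "joint_positions": joint angles; "qvel": joint speeds; "effort": joint torques, N m; "tool_pos": TCP position; "tool_rot": TCP orientation; "force": force on the tool from outside, world axes, zero at the start; "ft_torque": the same for the moment, N m; "gripper_width": finger opening in mm.
Only numpy, scipy, OpenCV 4.12 (cv2) and the standard library are available. Lean on these libraries where they do the work, as an engineer would, in place of code of your own. Each camera call takes 0.05 s, during which the arm holds its last target. There are 200 camera calls.

## Working session

There is one attempt and no reset: what is moved stays moved. The work goes in short steps, Python scripts to look and compute and a shell command to move; the robot and the scene stay as the last step left them, time stands still between calls to the robot, and variables do not carry over. Pictures are saved under pics/ and viewed, about 8 in all and at most 12, crops included, and the job is handed in when it is done.

```bash
ls; mkdir -p pics
cat > h.py <<'E'
import numpy as np, cv2
from station import r
from scipy.spatial.transform import Rotation as Ro
def pix2w(cam,uv,z):
    p=r.camera_params(cam);K=np.array(p["K"]);R=np.array(p["R"]);t=np.array(p["t"])
    d=np.array([(uv[0]-K[0,2])/K[0,0],(uv[1]-K[1,2])/K[1,1]]);s=d.copy()
    for _ in range(20): s=d/(1+p["k1"]*(s@s))
    ray=R.T@np.array([s[0],s[1],1]);c=-R.T@t
    return c+ray*(z-c[2])/ray[2]
def w2pix(cam,X):
    p=r.camera_params(cam);K=np.array(p["K"]);x=np.array(p["R"])@np.array(X,float)+np.array(p["t"])
    s=x[:2]/x[2];s=s*(1+p["k1"]*(s@s));return np.array([K[0,0]*s[0]+K[0,2],K[1,1]*s[1]+K[1,2]])
def snap(cam,name):
    im=np.array(r.read_camera(cam));cv2.imwrite("pics/"+name,im[:,:,::-1]);return im
E
python3 - <<'E'
from h import *
a=snap("top","top1.png");b=snap("scene","sc1.png")
s=r.get_state();print({k:np.round(v,3).tolist() for k,v in s.items()})
for cam in("top","scene"):
  for q,z in(("case_a_center",30),("tray",0),("pad_top",4),("loupe",0),("tweezers",0),("notebook",0)):
    for d in r.place_of(cam,q): print(cam,q,np.round(d["at"]),round(d["conf"],2),np.round(pix2w(cam,d["at"],z)))
E
```

```text
pics
{'t': 0.1, 'joint_positions': [1.17, 0.412, -0.013, 1.597, 0.006, 1.134, -0.082], 'qvel': [0.0, -0.003, 0.001, -0.001, 0.002, 0.001, -0.001], 'effort': [0.003, -58.91, 0.644, -29.171, -0.054, 0.015, 0.0], 'tool_pos': [204.008, -590.279, 221.917], 'tool_rot': [0.986, 0.166, -0.0, -0.001], 'force': [0.155, -0.656, -0.541], 'ft_torque': [-0.039, -0.008, 0.022], 'gripper_width': 88.197}
top case_a_center [299. 170.] 0.69 [671.  59.  30.]
top case_a_center [247. 259.] 0.62 [449. 182.  30.]
top case_a_center [327. 247.] 0.25 [481. -12.  30.]
top tray [437. 245.] 0.96 [ 493. -293.    0.]
top pad_top [300. 170.] 0.79 [678.  55.   4.]
top loupe [352. 171.] 0.75 [678. -78.   0.]
top loupe [182. 231.] 0.41 [517. 348.   0.]
top tweezers [428. 154.] 0.82 [ 728. -277.    0.]
top tweezers [188. 158.] 0.44 [704. 341.   0.]
top notebook [187. 162.] 0.64 [694. 344.   0.]
scene case_a_center [300. 159.] 0.77 [447. 182.  30.]
scene tray [114. 215.] 0.97 [ 488. -293.    0.]
scene pad_top [272. 254.] 0.95 [679.  58.   4.]
scene loupe [209. 271.] 0.72 [687. -90.   0.]
scene loupe [270. 252.] 0.57 [671.  55.   0.]
scene tweezers [124. 307.] 0.96 [ 729. -281.    0.]
scene notebook [395. 236.] 0.7 [696. 351.   0.]
scene notebook [112. 218.] 0.7 [ 495. -298.    0.]
```

View pics/top1.png

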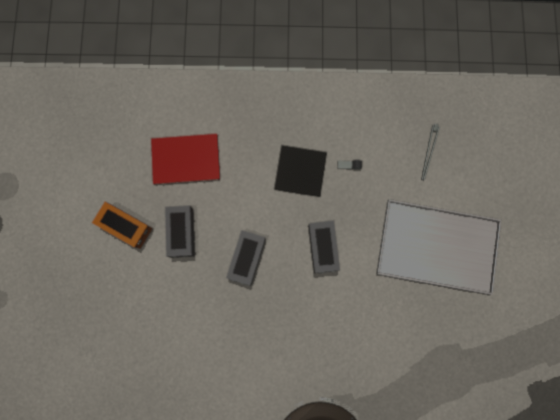

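View pics/sc1.png

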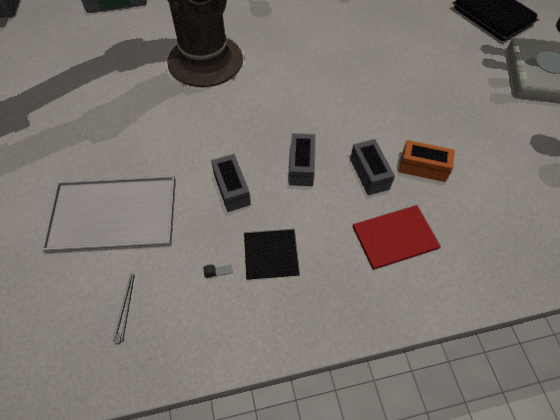

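The top view shows grey cases at about (179,231), (247,259) and (324,247), the tray at (438,247), the pad at (300,170) and the orange decoy at (120,225). The scene view agrees. Next I measure their outlines.

```bash
cat > m.py <<'E'
from h import *
def rect(cam,im,c,z,thr,big,half=42):
    g=im.max(2).astype(float); x0,y0=int(c[0])-half,int(c[1])-half
    m=(g[y0:y0+2*half,x0:x0+2*half]<thr).astype(np.uint8)
    n,l,st,ce=cv2.connectedComponentsWithStats(m)
    k=l[half-4:half+5,half-4:half+5];k=np.bincount(k[k>0].ravel()).argmax()
    ys,xs=np.where(l==k);P=np.array([pix2w(cam,(a+x0,b+y0),z)[:2] for a,b in zip(xs,ys)],np.float32)
    (cx,cy),(w,h),a=cv2.minAreaRect(P)
    if w<h:w,h,a=h,w,a+90
    return np.round([cx,cy,w,h,(a+90)%180-90],1),P.mean(0).round(1)
E
python3 - <<'E'
from m import *
T=cv2.imread("pics/top1.png")[:,:,::-1];S=cv2.imread("pics/sc1.png")[:,:,::-1]
for c in((179,231),(247,259),(324,247)): print(T[c[1],c[0]],rect("top",T,c,60,45,0))
for c in((371,161),(303,152),(230,177)): print(S[c[1],c[0]],rect("scene",S,c,60,45,0))
print("pad",rect("top",T,(300,170),4,45,0),rect("scene",S,(272,254),4,45,0))
for p in((387,202),(498,217),(491,293),(378,276)): print(pix2w("top",p,18).round())
for p in((60,179),(175,178),(173,248),(46,249)): print("s",pix2w("scene",p,18).round())
big=np.hstack([cv2.resize(T[190:300,140:350],None,fx=3.8,fy=3.8,interpolation=2)]);cv2.imwrite("pics/crop1.png",big[:,:,::-1])
E
```

```text
[36 34 32] (array([512.9, 349. ,  84. ,  31.2,   2.8]), array([512.9, 349. ], dtype=float32))
[39 37 35] (array([451.5, 185.2,  82.9,  30.8, -16.3]), array([451.2, 185.4], dtype=float32))
[39 37 35] (array([480.5,  -2.7,  83.1,  31. ,   7.3]), array([480.5,  -2.9], dtype=float32))
[13 16 13] (array([510.4, 349.9,  87.1,  35.9,   4. ]), array([511.2, 349.9], dtype=float32))
[18 18 16] (array([449.1, 186.1,  86.6,  35.9, -17.1]), array([450.1, 185.8], dtype=float32))
[11  7 11] (array([478. ,  -1.6,  87.7,  36.3,   7.3]), array([478.9,  -1.9], dtype=float32))Traceback (most recent call last):
  File "<stdin>", line 5, in <module>
  File "m.py", line 7, in rect
    ys,xs=np.where(l==k);P=np.array([pix2w(cam,(a+x0,b+y0),z)[:2] for a,b in zip(xs,ys)],np.float32)
                                     ~~~~~^^^^^^^^^^^^^^^^^^^
  File "h.py", line 5, in pix2w
    p=r.camera_params(cam);K=np.array(p["K"]);R=np.array(p["R"]);t=np.array(p["t"])
ValueError: time passes only in moves, steps and waits
```

```bash
sed -i 's/^from scipy/import functools\ncp=functools.lru_cache(lambda c:r.camera_params(c))\nfrom scipy/; s/p=r.camera_params(cam)/p=cp(cam)/' h.py
python3 - <<'E'
from m import *
T=cv2.imread("pics/top1.png")[:,:,::-1];S=cv2.imread("pics/sc1.png")[:,:,::-1]
print("pad",rect("top",T,(300,170),4,45,0),rect("scene",S,(272,254),4,45,0))
for p in((387,202),(498,217),(491,293),(378,276)): print(pix2w("top",p,18).round())
for p in((60,179),(175,178),(173,248),(46,249)): print("s",pix2w("scene",p,18).round())
# check top z60 consistency: outer box of case in image
for c,a in(((512,349.5),3.4),((451,185.5),-16.7),((480,-2.3),7.3)):
  R=Ro.from_euler('z',a,degrees=True).as_matrix()
  for z in(0,60): cv2.polylines(T:=np.ascontiguousarray(T),[np.array([w2pix("top",np.array([*c,z])+R@[x,y,0]) for x,y in((60,30),(60,-30),(-60,-30),(-60,30))]).round().astype(int)],True,(0,255,0) if z else (255,0,0))
big=cv2.resize(T[190:300,140:350],None,fx=3.8,fy=3.8,interpolation=2);cv2.imwrite("pics/crop1.png",big[:,:,::-1])
E
```

```text
pad (array([676.4,  54.3, 114. , 113.5,  -8.3]), array([676.2,  54.3], dtype=float32)) (array([676.7,  53.9, 117.9, 117. ,  81.9]), array([678.1,  53.8], dtype=float32))
[ 597. -164.   18.]
[ 563. -446.   18.]
[ 374. -419.   18.]
[ 412. -139.   18.]
s [ 364. -413.   18.]
s [ 426. -134.   18.]
s [ 620. -160.   18.]
s [ 557. -441.   18.]
```

View pics/crop1.png

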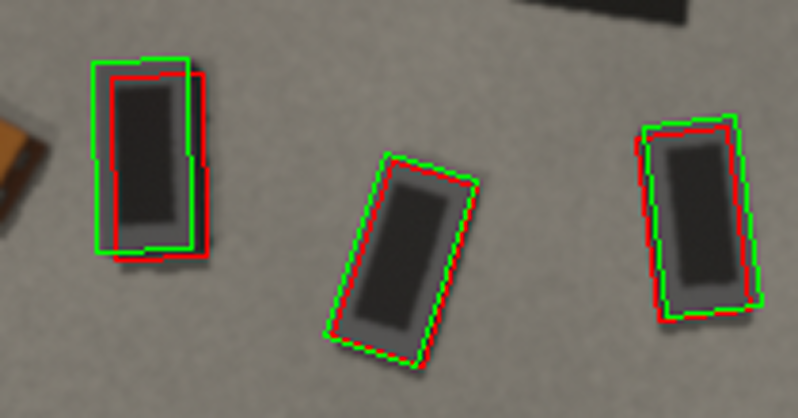

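Run:
```python
from m import *
out=[]
for cam,f,(y0,x0) in(("top","top1.png",(190,365)),("scene","sc1.png",(160,30))):
  T=cv2.resize(cv2.imread("pics/"+f),None,fx=5,fy=5,interpolation=2)
  R=Ro.from_euler('z',-7.6,degrees=True).as_matrix()
  for z,X,Y,col in((18,95,145,(0,255,0)),(5,90,140,(0,0,255)),(0,95,145,(255,0,0))):
    q=np.array([w2pix(cam,np.array([487,-292.5,z])+R@[x,y,0]) for x,y in((X,Y),(X,-Y),(-X,-Y),(-X,Y))])
    cv2.polylines(T,[((q+.5)*5).round().astype(int)],True,col)
  out.append(T[y0*5:y0*5+550,x0*5:x0*5+750])
cv2.imwrite("pics/crop2.png",cv2.resize(np.vstack(out),None,fx=.54,fy=.54))
```

```text
(no output)
```

View pics/crop2.png

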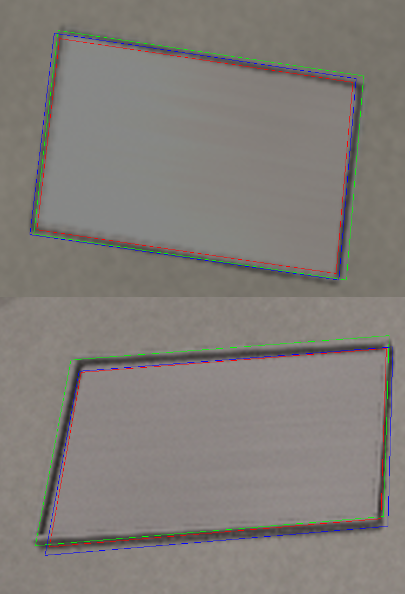

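```bash
cat > plan.py <<'E'
# plan.py x y z yaw [nrows]: rows to target TCP pose (yaw of tool x, deg, mod 180)
import sys,json
from h import *
a=list(map(float,sys.argv[1:5]));n=int(sys.argv[5]) if len(sys.argv)>5 else 8
s=r.get_state();R=Ro.from_quat(s["tool_rot"]).as_matrix();y0=np.degrees(np.arctan2(R[1,0],R[0,0]))
p=np.array(s["tool_pos"]);d=(np.array(a[:3])-p)/10/n;dy=((a[3]-y0+90)%180)-90
if n>0:
  rows=[]
  for i in range(n):
    y=np.radians(y0+dy*i/n);c,S=np.cos(y),np.sin(y)
    rows.append({"tx":round(c*d[0]+S*d[1],2),"ty":round(S*d[0]-c*d[1],2),"tz":round(-d[2],2),"turn":round(-dy/n,1)})
  print(json.dumps(rows).replace(" ",""))
F=np.array(s["force"]);M=np.array(s["ft_torque"])
print("t",round(s["t"],2),"p",p.round(1),"yaw",y0.round(2),"tilt",np.degrees(np.arccos(-R[2,2])).round(2),"w",round(s["gripper_width"],1),"F",F.round(2),"Ftool",(R.T@F).round(2),"Mtool",(R.T@M).round(3))
E
python3 plan.py 480 -2.3 140 7.3 16
```

```text
[{"tx":2.83,"ty":-2.91,"tz":0.52,"turn":0.7},{"tx":2.79,"ty":-2.95,"tz":0.52,"turn":0.7},{"tx":2.76,"ty":-2.98,"tz":0.52,"turn":0.7},{"tx":2.72,"ty":-3.02,"tz":0.52,"turn":0.7},{"tx":2.68,"ty":-3.05,"tz":0.52,"turn":0.7},{"tx":2.64,"ty":-3.09,"tz":0.52,"turn":0.7},{"tx":2.6,"ty":-3.12,"tz":0.52,"turn":0.7},{"tx":2.56,"ty":-3.15,"tz":0.52,"turn":0.7},{"tx":2.52,"ty":-3.19,"tz":0.52,"turn":0.7},{"tx":2.48,"ty":-3.22,"tz":0.52,"turn":0.7},{"tx":2.43,"ty":-3.25,"tz":0.52,"turn":0.7},{"tx":2.39,"ty":-3.28,"tz":0.52,"turn":0.7},{"tx":2.35,"ty":-3.31,"tz":0.52,"turn":0.7},{"tx":2.31,"ty":-3.34,"tz":0.52,"turn":0.7},{"tx":2.26,"ty":-3.37,"tz":0.52,"turn":0.7},{"tx":2.22,"ty":-3.4,"tz":0.52,"turn":0.7}]
t 0.7 p [ 204.2 -590.7  222.7] yaw 19.07 tilt 0.01 w 87.6 F [-0.1  -0.24 -0.57] Ftool [-0.17  0.2   0.57] Mtool [ 0.026 -0.014 -0.02 ]
```

```bash
python3 -m pendant '[{"tx":2.8,"ty":-2.9,"tz":0.5,"turn":0.7},{"tx":2.8,"ty":-3,"tz":0.5,"turn":0.7},{"tx":2.8,"ty":-3,"tz":0.5,"turn":0.7},{"tx":2.7,"ty":-3,"tz":0.5,"turn":0.7},{"tx":2.7,"ty":-3,"tz":0.5,"turn":0.7},{"tx":2.6,"ty":-3.1,"tz":0.5,"turn":0.7},{"tx":2.6,"ty":-3.1,"tz":0.5,"turn":0.7},{"tx":2.6,"ty":-3.1,"tz":0.5,"turn":0.7}]' 100
python3 plan.py 480 -2.3 110 7.3 8
```

```text
t: 1.7
tool_pos: [345.4, -292.0, 182.0]
tool_rot: [0.994, 0.113, 0.001, 0.002]
force: [0.0, -0.3, 0.2]
gripper_width: 87.5
[{"tx":2.45,"ty":-3.15,"tz":0.9,"turn":0.7},{"tx":2.41,"ty":-3.18,"tz":0.9,"turn":0.7},{"tx":2.37,"ty":-3.21,"tz":0.9,"turn":0.7},{"tx":2.33,"ty":-3.24,"tz":0.9,"turn":0.7},{"tx":2.29,"ty":-3.27,"tz":0.9,"turn":0.7},{"tx":2.25,"ty":-3.3,"tz":0.9,"turn":0.7},{"tx":2.21,"ty":-3.32,"tz":0.9,"turn":0.7},{"tx":2.17,"ty":-3.35,"tz":0.9,"turn":0.7}]
t 1.7 p [ 345.4 -292.   182. ] yaw 12.95 tilt 0.28 w 87.5 F [ 0.01 -0.34  0.17] Ftool [-0.07  0.33 -0.17] Mtool [ 0.033 -0.038  0.025]
```

```bash
python3 -m pendant '[{"tx":2.45,"ty":-3.15,"tz":0.9,"turn":0.7},{"tx":2.4,"ty":-3.2,"tz":0.9,"turn":0.7},{"tx":2.4,"ty":-3.2,"tz":0.9,"turn":0.7},{"tx":2.3,"ty":-3.2,"tz":0.9,"turn":0.7},{"tx":2.3,"ty":-3.3,"tz":0.9,"turn":0.7},{"tx":2.25,"ty":-3.3,"tz":0.9,"turn":0.7},{"tx":2.2,"ty":-3.3,"tz":0.9,"turn":0.7},{"tx":2.2,"ty":-3.35,"tz":0.9,"turn":0.7}]'
python3 plan.py 480 -2.3 20 7.3 7
```

```text
t: 2.7
tool_pos: [486.4, 5.7, 109.5]
tool_rot: [0.998, 0.062, 0.004, 0.004]
force: [0.1, 0.1, 0.8]
gripper_width: 87.5
[{"tx":-0.1,"ty":0.1,"tz":1.28,"turn":-0.0},{"tx":-0.1,"ty":0.1,"tz":1.28,"turn":-0.0},{"tx":-0.1,"ty":0.1,"tz":1.28,"turn":-0.0},{"tx":-0.1,"ty":0.1,"tz":1.28,"turn":-0.0},{"tx":-0.1,"ty":0.1,"tz":1.28,"turn":-0.0},{"tx":-0.1,"ty":0.1,"tz":1.28,"turn":-0.0},{"tx":-0.1,"ty":0.1,"tz":1.28,"turn":-0.0}]
t 2.7 p [486.4   5.7 109.5] yaw 7.06 tilt 0.67 w 87.5 F [0.12 0.06 0.84] Ftool [ 0.14 -0.03 -0.84] Mtool [-0.041  0.015 -0.004]
```

```bash
python3 -m pendant '[{"tx":-0.4,"ty":0.4,"tz":1,"turn":0},{"tx":-0.3,"ty":0.3,"tz":1,"turn":0},{"tx":0,"ty":0,"tz":1.3,"turn":0},{"tx":0,"ty":0,"tz":1.3,"turn":0},{"tx":0,"ty":0,"tz":1.3,"turn":0},{"tx":0,"ty":0,"tz":1.3,"turn":0},{"tx":0,"ty":0,"tz":1.2,"turn":0},{"tx":0,"ty":0,"tz":0.5,"turn":0}]'
python3 plan.py 480 -2.3 20 7.3 1
python3 - <<'E'
from h import *
snap("top","top2.png")
E
```

```text
t: 3.7
tool_pos: [481.0, -3.4, 14.6]
tool_rot: [0.998, 0.062, 0.004, 0.004]
force: [1.0, -0.5, 1.0]
gripper_width: 87.7
[{"tx":-0.09,"ty":-0.12,"tz":-0.54,"turn":-0.2}]
t 3.7 p [481.   -3.4  14.6] yaw 7.08 tilt 0.67 w 87.7 F [ 1.   -0.47  1.03] Ftool [ 0.95  0.59 -1.02] Mtool [ 0.074 -0.034  0.013]
```

```bash
python3 -m pendant '[{"tx":-0.1,"ty":-0.1,"tz":-0.2,"turn":-0.2},{"tx":0,"ty":0,"tz":0,"turn":0},{"tx":0,"ty":0,"tz":0,"turn":0},{"tx":0,"ty":0,"tz":0,"turn":0},{"tx":0,"ty":0,"tz":0,"turn":0},{"tx":0,"ty":0,"tz":0,"turn":0},{"tx":0,"ty":0,"tz":0,"turn":0},{"tx":0,"ty":0,"tz":0,"turn":0}]' 30 40
python3 plan.py 480 -2.3 130 7.3 8
```

```text
t: 4.75
tool_pos: [480.2, -2.3, 17.3]
tool_rot: [0.998, 0.064, 0.005, 0.004]
force: [0.2, -0.9, -0.4]
gripper_width: 59.8
[{"tx":-0.0,"ty":-0.0,"tz":-1.41,"turn":0.0},{"tx":-0.0,"ty":-0.0,"tz":-1.41,"turn":0.0},{"tx":-0.0,"ty":-0.0,"tz":-1.41,"turn":0.0},{"tx":-0.0,"ty":-0.0,"tz":-1.41,"turn":0.0},{"tx":-0.0,"ty":-0.0,"tz":-1.41,"turn":0.0},{"tx":-0.0,"ty":-0.0,"tz":-1.41,"turn":0.0},{"tx":-0.0,"ty":-0.0,"tz":-1.41,"turn":0.0},{"tx":-0.0,"ty":-0.0,"tz":-1.41,"turn":0.0}]
t 4.75 p [480.2  -2.3  17.3] yaw 7.3 tilt 0.72 w 59.8 F [ 0.17 -0.87 -0.41] Ftool [0.06 0.89 0.41] Mtool [ 0.1   -0.041  0.002]
```

```bash
python3 -m pendant '[{"tx":0,"ty":0,"tz":-1,"turn":0},{"tx":0,"ty":0,"tz":-2,"turn":0},{"tx":0,"ty":0,"tz":-2,"turn":0},{"tx":0,"ty":0,"tz":-2,"turn":0},{"tx":0,"ty":0,"tz":-2,"turn":0},{"tx":0,"ty":0,"tz":-1,"turn":0},{"tx":0,"ty":0,"tz":0,"turn":0},{"tx":0,"ty":0,"tz":0,"turn":0}]'
python3 plan.py 480 -2.3 130 7.3 1;python3 plan.py 480 -2.3 130 7.3 1|tail -1
python3 -m pendant '[{"tx":5,"ty":0,"tz":0,"turn":0},{"tx":-5,"ty":0,"tz":0,"turn":0},{"tx":5,"ty":0,"tz":0,"turn":0},{"tx":-5,"ty":0,"tz":0,"turn":0},{"tx":5,"ty":0,"tz":0,"turn":0},{"tx":5,"ty":0,"tz":0,"turn":0},{"tx":0,"ty":0,"tz":0,"turn":0},{"tx":0,"ty":0,"tz":0,"turn":0}]'
python3 plan.py 480 -2.3 130 7.3 1;python3 plan.py 480 -2.3 130 7.3 1|tail -1
python3 -m pendant '[{"tx":-5,"ty":0,"tz":0,"turn":0},{"tx":5,"ty":0,"tz":0,"turn":0},{"tx":-5,"ty":0,"tz":0,"turn":0},{"tx":5,"ty":0,"tz":0,"turn":0},{"tx":-5,"ty":0,"tz":0,"turn":0},{"tx":-5,"ty":0,"tz":0,"turn":0},{"tx":0,"ty":0,"tz":0,"turn":0},{"tx":0,"ty":0,"tz":0,"turn":0}]'
python3 plan.py 480 -2.3 130 7.3 1;python3 plan.py 480 -2.3 130 7.3 1|tail -1
```

```text
t: 5.75
tool_pos: [476.2, -1.7, 121.1]
tool_rot: [0.998, 0.064, 0.002, 0.004]
force: [0.5, 0.2, -2.7]
gripper_width: 60.2
[{"tx":0.36,"ty":0.11,"tz":-0.89,"turn":0.0}]
t 5.75 p [476.2  -1.7 121.1] yaw 7.34 tilt 0.53 w 60.2 F [ 0.52  0.23 -2.74] Ftool [ 0.53 -0.18  2.74] Mtool [ 0.012 -0.071 -0.018]
t 5.75 p [476.2  -1.7 121.1] yaw 7.34 tilt 0.53 w 60.2 F [ 0.52  0.23 -2.74] Ftool [ 0.53 -0.18  2.74] Mtool [ 0.012 -0.071 -0.018]
t: 6.75
tool_pos: [552.5, 10.0, 92.1]
tool_rot: [0.997, 0.067, -0.033, 0.004]
force: [0.3, -0.0, -4.8]
gripper_width: 59.9
[{"tx":-7.35,"ty":0.26,"tz":-3.79,"turn":0.3}]
t 6.75 p [552.5  10.   92.1] yaw 7.65 tilt 3.79 w 59.9 F [ 0.33 -0.01 -4.77] Ftool [0.64 0.04 4.74] Mtool [ 0.005  0.039 -0.004]
t 6.75 p [552.5  10.   92.1] yaw 7.65 tilt 3.79 w 59.9 F [ 0.33 -0.01 -4.77] Ftool [0.64 0.04 4.74] Mtool [ 0.005  0.039 -0.004]
t: 7.75
tool_pos: [437.6, -5.0, 87.4]
tool_rot: [0.996, 0.068, -0.057, 0.004]
force: [-0.5, 0.6, -3.9]
gripper_width: 59.9
[{"tx":4.24,"ty":0.31,"tz":-4.26,"turn":0.5}]
t 7.75 p [437.6  -5.   87.4] yaw 7.83 tilt 6.55 w 59.9 F [-0.47  0.55 -3.94] Ftool [ 0.06 -0.61  3.96] Mtool [ 0.009  0.197 -0.06 ]
t 7.75 p [437.6  -5.   87.4] yaw 7.83 tilt 6.55 w 59.9 F [-0.47  0.55 -3.94] Ftool [ 0.06 -0.61  3.96] Mtool [ 0.009  0.197 -0.06 ]
```

```bash
cat >> plan.py <<'E'
print("pitch(toolx z, tooly z deg)",np.degrees(np.arcsin(R[2,:2])).round(2),"q",np.round(s["joint_positions"],3))
E
python3 -m pendant '[{"tx":0,"ty":0,"tz":-1,"turn":0},{"tx":0,"ty":0,"tz":-1,"turn":0},{"tx":0,"ty":0,"tz":-1,"turn":0},{"tx":0,"ty":0,"tz":-1,"turn":0},{"tx":0,"ty":0,"tz":0,"turn":0},{"tx":0,"ty":0,"tz":0,"turn":0},{"tx":0,"ty":0,"tz":0,"turn":0},{"tx":0,"ty":0,"tz":0,"turn":0}]'
python3 plan.py 480 -2.3 130 7.3 1
python3 - <<'E'
from h import *
for i in range(4):
  snap("top","x%d.png"%i); s=r.get_state();R=Ro.from_quat(s["tool_rot"]).as_matrix();print((R.T@s["force"]).round(2),(R.T@s["ft_torque"]).round(3),R[2].round(4))
E
```

```text
t: 8.75
tool_pos: [444.4, -3.8, 130.7]
tool_rot: [0.996, 0.068, -0.056, 0.004]
force: [0.5, 0.2, -3.6]
gripper_width: 59.9
[{"tx":3.55,"ty":0.34,"tz":0.07,"turn":0.6}]
t 8.75 p [444.4  -3.8 130.7] yaw 7.86 tilt 6.39 w 59.9 F [ 0.47  0.18 -3.57] Ftool [ 0.88 -0.11  3.5 ] Mtool [ 0.002  0.126 -0.037]
pitch(toolx z, tooly z deg) [-6.39  0.01] q [ 0.217  0.314 -0.383  2.014  0.14   0.952 -1.677]
[0.56 0.13 3.63] [0.034 0.132 0.047] [-1.113e-01  1.000e-04 -9.938e-01]
[-0.05 -0.14  4.52] [ 0.001  0.111 -0.004] [-1.112e-01  1.000e-04 -9.938e-01]
[ 1.28 -0.4   4.21] [0.044 0.158 0.031] [-1.110e-01  2.000e-04 -9.938e-01]
[0.75 0.61 4.39] [-0.047  0.16   0.005] [-1.110e-01  1.000e-04 -9.938e-01]
```

```bash
python3 -m pendant '[{"tx":5,"ty":0,"tz":0,"turn":0},{"tx":5,"ty":0,"tz":0,"turn":0},{"tx":0,"ty":0,"tz":0,"turn":0},{"tx":0,"ty":0,"tz":0,"turn":0},{"tx":0,"ty":0,"tz":0,"turn":0},{"tx":0,"ty":0,"tz":0,"turn":0},{"tx":0,"ty":0,"tz":0,"turn":0},{"tx":0,"ty":0,"tz":0,"turn":0}]'
python3 plan.py 480 -2.3 130 7.3 1
python3 -m pendant '[{"tx":-5,"ty":0,"tz":0,"turn":0},{"tx":-5,"ty":0,"tz":0,"turn":0},{"tx":0,"ty":0,"tz":0,"turn":0},{"tx":0,"ty":0,"tz":0,"turn":0},{"tx":0,"ty":0,"tz":0,"turn":0},{"tx":0,"ty":0,"tz":0,"turn":0},{"tx":0,"ty":0,"tz":0,"turn":0},{"tx":0,"ty":0,"tz":0,"turn":0}]'
python3 plan.py 480 -2.3 130 7.3 1
```

```text
t: 9.95
tool_pos: [542.3, 8.8, 119.2]
tool_rot: [0.996, 0.068, -0.057, 0.005]
force: [-0.6, -0.2, -4.6]
gripper_width: 59.9
[{"tx":-6.32,"ty":0.26,"tz":-1.08,"turn":0.5}]
t 9.95 p [542.3   8.8 119.2] yaw 7.79 tilt 6.53 w 59.9 F [-0.61 -0.15 -4.65] Ftool [-0.09  0.06  4.69] Mtool [-0.046  0.169 -0.011]
pitch(toolx z, tooly z deg) [-6.53  0.09] q [ 0.159  0.478 -0.357  1.793  0.187  1.02  -1.712]
t: 10.95
tool_pos: [444.3, -4.2, 130.8]
tool_rot: [0.996, 0.068, -0.055, 0.004]
force: [-0.0, 0.1, -3.6]
gripper_width: 59.9
[{"tx":3.56,"ty":0.3,"tz":0.08,"turn":0.5}]
t 10.95 p [444.3  -4.2 130.8] yaw 7.82 tilt 6.36 w 59.9 F [-0.04  0.09 -3.6 ] Ftool [ 0.37 -0.1   3.58] Mtool [-0.009  0.121 -0.009]
pitch(toolx z, tooly z deg) [-6.36  0.05] q [ 0.221  0.314 -0.388  2.015  0.142  0.951 -1.68 ]
```

```bash
python3 -m pendant '[{"tx":5,"ty":0,"tz":0,"turn":0},{"tx":-5,"ty":0,"tz":0,"turn":0},{"tx":0,"ty":0,"tz":0,"turn":0},{"tx":0,"ty":0,"tz":0,"turn":0},{"tx":0,"ty":0,"tz":0,"turn":0},{"tx":0,"ty":0,"tz":0,"turn":0},{"tx":0,"ty":0,"tz":0,"turn":0},{"tx":0,"ty":0,"tz":0,"turn":0}]'
python3 plan.py 480 -2.3 130 7.3 1
python3 -m pendant '[{"tx":-5,"ty":0,"tz":0,"turn":0},{"tx":5,"ty":0,"tz":0,"turn":0},{"tx":0,"ty":0,"tz":0,"turn":0},{"tx":0,"ty":0,"tz":0,"turn":0},{"tx":0,"ty":0,"tz":0,"turn":0},{"tx":0,"ty":0,"tz":0,"turn":0},{"tx":0,"ty":0,"tz":0,"turn":0},{"tx":0,"ty":0,"tz":0,"turn":0}]'
python3 plan.py 480 -2.3 130 7.3 1
```

```text
t: 11.95
tool_pos: [446.2, -3.4, 127.3]
tool_rot: [0.996, 0.068, -0.058, 0.003]
force: [-0.1, -0.8, -3.3]
gripper_width: 59.7
[{"tx":3.36,"ty":0.35,"tz":-0.27,"turn":0.5}]
t 11.95 p [446.2  -3.4 127.3] yaw 7.83 tilt 6.69 w 59.7 F [-0.09 -0.82 -3.34] Ftool [0.19 0.81 3.34] Mtool [-0.004  0.139 -0.022]
pitch(toolx z, tooly z deg) [-6.68 -0.16] q [ 0.222  0.326 -0.39   2.009  0.144  0.952 -1.681]
t: 12.95
tool_pos: [439.3, -4.5, 126.4]
tool_rot: [0.996, 0.068, -0.062, 0.004]
force: [-0.1, 0.5, -5.1]
gripper_width: 59.8
[{"tx":4.06,"ty":0.34,"tz":-0.36,"turn":0.6}]
t 12.95 p [439.3  -4.5 126.4] yaw 7.87 tilt 7.1 w 59.8 F [-0.09  0.5  -5.14] Ftool [ 0.61 -0.5   5.11] Mtool [ 0.042  0.135 -0.018]
pitch(toolx z, tooly z deg) [-7.1  -0.06] q [ 0.227  0.321 -0.395  2.02   0.145  0.954 -1.682]
```

```bash
python3 -m pendant '[{"tx":0,"ty":0,"tz":-5,"turn":0},{"tx":0,"ty":0,"tz":5,"turn":0},{"tx":0,"ty":0,"tz":0,"turn":0},{"tx":0,"ty":0,"tz":0,"turn":0},{"tx":0,"ty":0,"tz":-5,"turn":0},{"tx":0,"ty":0,"tz":5,"turn":0},{"tx":0,"ty":0,"tz":0,"turn":0},{"tx":0,"ty":0,"tz":0,"turn":0}]'
python3 plan.py 480 -2.3 130 7.3 1
python3 -m pendant '[{"tx":0,"ty":5,"tz":0,"turn":0},{"tx":0,"ty":-5,"tz":0,"turn":0},{"tx":0,"ty":0,"tz":0,"turn":0},{"tx":0,"ty":0,"tz":0,"turn":0},{"tx":0,"ty":5,"tz":0,"turn":0},{"tx":0,"ty":-5,"tz":0,"turn":0},{"tx":0,"ty":0,"tz":0,"turn":0},{"tx":0,"ty":0,"tz":0,"turn":0}]'
python3 plan.py 480 -2.3 130 7.3 1
```

```text
t: 13.95
tool_pos: [444.4, -4.0, 134.9]
tool_rot: [0.996, 0.068, -0.058, 0.004]
force: [3.8, 0.7, -4.1]
gripper_width: 59.9
[{"tx":3.55,"ty":0.32,"tz":0.49,"turn":0.6}]
t 13.95 p [444.4  -4.  134.9] yaw 7.86 tilt 6.65 w 59.9 F [ 3.8   0.67 -4.09] Ftool [ 4.3  -0.14  3.62] Mtool [-0.03   0.951 -0.033]
pitch(toolx z, tooly z deg) [-6.65 -0.02] q [ 0.231  0.313 -0.399  2.006  0.143  0.968 -1.679]
t: 14.95
tool_pos: [451.6, -6.4, 144.1]
tool_rot: [0.996, 0.066, -0.051, 0.004]
force: [0.2, 0.4, -5.2]
gripper_width: 60.2
[{"tx":2.87,"ty":-0.03,"tz":1.41,"turn":0.3}]
t 14.95 p [451.6  -6.4 144.1] yaw 7.6 tilt 5.91 w 60.2 F [ 0.17  0.44 -5.2 ] Ftool [ 0.76 -0.42  5.14] Mtool [-0.014  0.164  0.02 ]
pitch(toolx z, tooly z deg) [-5.91  0.03] q [ 0.236  0.303 -0.397  1.991  0.138  0.978 -1.672]
```

```bash
python3 -m pendant '[{"tx":0,"ty":5,"tz":0,"turn":0},{"tx":0,"ty":-5,"tz":0,"turn":0},{"tx":0,"ty":5,"tz":0,"turn":0},{"tx":0,"ty":-5,"tz":0,"turn":0},{"tx":0,"ty":5,"tz":0,"turn":0},{"tx":0,"ty":-5,"tz":0,"turn":0},{"tx":0,"ty":0,"tz":0,"turn":0},{"tx":0,"ty":0,"tz":0,"turn":0}]'
python3 plan.py 480 -2.3 130 7.3 1
```

```text
t: 15.95
tool_pos: [456.8, -8.3, 147.8]
tool_rot: [0.997, 0.065, -0.047, 0.003]
force: [0.2, -0.4, -3.8]
gripper_width: 59.9
[{"tx":2.38,"ty":-0.29,"tz":1.78,"turn":0.2}]
t 15.95 p [456.8  -8.3 147.8] yaw 7.46 tilt 5.43 w 59.9 F [ 0.22 -0.4  -3.75] Ftool [0.53 0.42 3.72] Mtool [0.018 0.088 0.005]
pitch(toolx z, tooly z deg) [-5.43 -0.02] q [ 0.24   0.301 -0.395  1.982  0.136  0.981 -1.666]
```

```bash
python3 -m pendant '[{"tx":0.5,"ty":0,"tz":2.2,"turn":0},{"tx":0.5,"ty":0,"tz":2.4,"turn":0},{"tx":0.5,"ty":0,"tz":2.4,"turn":0},{"tx":0.3,"ty":0,"tz":2.2,"turn":0},{"tx":0,"ty":0,"tz":1.5,"turn":0},{"tx":0,"ty":0,"tz":0.8,"turn":0},{"tx":0,"ty":0,"tz":0.4,"turn":0},{"tx":0,"ty":0,"tz":0,"turn":0}]'
python3 plan.py 460 -8 20 7.5 1
```

```text
t: 16.95
tool_pos: [466.0, -8.4, 26.0]
tool_rot: [0.997, 0.065, -0.045, 0.003]
force: [-0.2, -0.4, -3.9]
gripper_width: 59.8
[{"tx":-0.59,"ty":-0.11,"tz":0.6,"turn":-0.1}]
t 16.95 p [466.   -8.4  26. ] yaw 7.45 tilt 5.21 w 59.8 F [-0.24 -0.36 -3.86] Ftool [0.07 0.32 3.87] Mtool [ 0.069  0.081 -0.015]
pitch(toolx z, tooly z deg) [-5.21  0.02] q [ 0.184  0.499 -0.343  2.057  0.248  0.718 -1.763]
```

Now a low grip force while pressing slowly, so the case pivots flat in the pads.

```bash
python3 -m pendant '[{"tx":0,"ty":0,"tz":0.2,"turn":0},{"tx":0,"ty":0,"tz":0.2,"turn":0},{"tx":0,"ty":0,"tz":0.2,"turn":0},{"tx":0,"ty":0,"tz":0.2,"turn":0},{"tx":0,"ty":0,"tz":0.2,"turn":0},{"tx":0,"ty":0,"tz":0.2,"turn":0},{"tx":0,"ty":0,"tz":0.1,"turn":0},{"tx":0,"ty":0,"tz":0,"turn":0}]' 30 6
python3 plan.py 460 -8 20 7.5 1
```

```text
t: 17.95
tool_pos: [467.3, -8.5, 15.8]
tool_rot: [0.997, 0.065, -0.043, 0.004]
force: [-0.5, -0.9, -3.1]
gripper_width: 60.0
[{"tx":-0.72,"ty":-0.14,"tz":-0.42,"turn":-0.1}]
t 17.95 p [467.3  -8.5  15.8] yaw 7.42 tilt 4.91 w 60.0 F [-0.48 -0.88 -3.1 ] Ftool [-0.32  0.8   3.14] Mtool [ 0.009 -0.006  0.005]
pitch(toolx z, tooly z deg) [-4.91  0.11] q [ 0.176  0.515 -0.334  2.064  0.26   0.691 -1.775]
```

```bash
python3 -m pendant '[{"tx":0,"ty":0,"tz":0.15,"turn":0},{"tx":0,"ty":0,"tz":0.15,"turn":0},{"tx":0,"ty":0,"tz":0.15,"turn":0},{"tx":0,"ty":0,"tz":0.15,"turn":0},{"tx":0,"ty":0,"tz":0,"turn":0},{"tx":0,"ty":0,"tz":0,"turn":0},{"tx":0,"ty":0,"tz":0,"turn":0},{"tx":0,"ty":0,"tz":0,"turn":0}]' 30 4
python3 plan.py 460 -8 20 7.5 1
python3 - <<'E'
from m import *
T=snap("top","top3.png");S=snap("scene","sc3.png")
c=np.hstack([cv2.resize(S[100:220,160:300],None,fx=4,fy=4,interpolation=2)]);cv2.imwrite("pics/c3.png",c[:,:,::-1])
E
```

```text
t: 18.95
tool_pos: [469.8, -8.2, 11.0]
tool_rot: [0.997, 0.065, -0.04, 0.004]
force: [-1.3, -0.8, 1.9]
gripper_width: 60.5
[{"tx":-0.97,"ty":-0.14,"tz":-0.9,"turn":-0.1}]
t 18.95 p [469.8  -8.2  11. ] yaw 7.41 tilt 4.59 w 60.5 F [-1.27 -0.84  1.85] Ftool [-1.51  0.67 -1.73] Mtool [ 0.132 -0.27   0.006]
pitch(toolx z, tooly z deg) [-4.59  0.12] q [ 0.172  0.523 -0.33   2.065  0.266  0.676 -1.78 ]
```

View pics/c3.png

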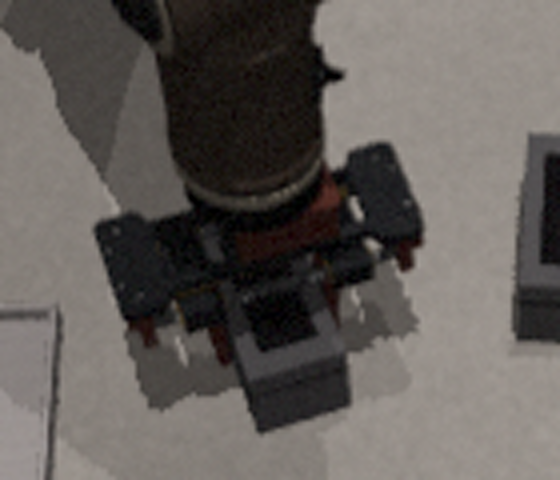

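```bash
python3 -m pendant '[{"tx":0,"ty":0,"tz":0,"turn":0},{"tx":0,"ty":0,"tz":0,"turn":0},{"tx":0,"ty":0,"tz":0,"turn":0},{"tx":0,"ty":0,"tz":0,"turn":0},{"tx":0,"ty":0,"tz":-2,"turn":0},{"tx":0,"ty":0,"tz":-3,"turn":0},{"tx":0,"ty":0,"tz":-4,"turn":0},{"tx":0,"ty":0,"tz":-2,"turn":0}]' 100
python3 plan.py 451 185.5 110 -16.7 8
```

```text
t: 20.05
tool_pos: [478.3, -6.6, 122.0]
tool_rot: [0.997, 0.065, -0.041, 0.003]
force: [-0.6, -0.0, -0.1]
gripper_width: 87.8
[{"tx":-0.03,"ty":-2.42,"tz":0.15,"turn":3.0},{"tx":-0.15,"ty":-2.42,"tz":0.15,"turn":3.0},{"tx":-0.28,"ty":-2.41,"tz":0.15,"turn":3.0},{"tx":-0.41,"ty":-2.39,"tz":0.15,"turn":3.0},{"tx":-0.53,"ty":-2.37,"tz":0.15,"turn":3.0},{"tx":-0.66,"ty":-2.33,"tz":0.15,"turn":3.0},{"tx":-0.78,"ty":-2.3,"tz":0.15,"turn":3.0},{"tx":-0.9,"ty":-2.25,"tz":0.15,"turn":3.0}]
t 20.05 p [478.3  -6.6 122. ] yaw 7.44 tilt 4.71 w 87.8 F [-0.57 -0.01 -0.14] Ftool [-0.55 -0.07  0.19] Mtool [-0.014  0.114 -0.059]
pitch(toolx z, tooly z deg) [-4.71  0.05] q [ 0.225  0.362 -0.388  1.968  0.168  0.926 -1.694]
```

```bash
python3 -m pendant '[{"tx":0,"ty":-2.4,"tz":0.1,"turn":3},{"tx":-0.15,"ty":-2.4,"tz":0.1,"turn":3},{"tx":-0.3,"ty":-2.4,"tz":0.1,"turn":3},{"tx":-0.4,"ty":-2.4,"tz":0.1,"turn":3},{"tx":-0.5,"ty":-2.4,"tz":0.1,"turn":3},{"tx":-0.65,"ty":-2.3,"tz":0.1,"turn":3},{"tx":-0.8,"ty":-2.3,"tz":0.1,"turn":3},{"tx":-0.9,"ty":-2.2,"tz":0.1,"turn":3}]'
python3 plan.py 451 185.5 18 -16.7 1
```

```text
t: 21.05
tool_pos: [453.2, 188.2, 115.9]
tool_rot: [0.987, -0.153, -0.036, 0.012]
force: [0.8, 0.3, -0.6]
gripper_width: 88.0
[{"tx":-0.12,"ty":0.32,"tz":9.79,"turn":-1.0}]
t 21.05 p [453.2 188.2 115.9] yaw -17.7 tilt 4.38 w 88.0 F [ 0.78  0.26 -0.62] Ftool [ 0.7  -0.51  0.55] Mtool [ 0.046  0.028 -0.008]
pitch(toolx z, tooly z deg) [-3.92  1.96] q [-0.175  0.384 -0.373  1.951  0.139  0.907 -2.496]
```

```bash
python3 - <<'E'
s=open('plan.py').read()
s=s.replace('y=np.radians(y0+dy*i/n);c,S=np.cos(y),np.sin(y)','v=(R@Ro.from_euler("z",-dy*i/n,degrees=True).as_matrix()).T@d')
i=s.index('    rows.append');j=s.index('\n',i)
s=s[:i]+'    rows.append(dict(zip(("tx","ty","tz","turn"),[round(float(q),2) for q in (*v,-dy/n)])))'+s[j:]
open('plan.py','w').write(s)
E
python3 plan.py 451 185.5 18 -16.7 1
```

```text
[{"tx":0.54,"ty":-0.01,"tz":9.78,"turn":-1.0}]
t 21.05 p [453.2 188.2 115.9] yaw -17.7 tilt 4.38 w 88.0 F [ 0.78  0.26 -0.62] Ftool [ 0.7  -0.51  0.55] Mtool [ 0.046  0.028 -0.008]
pitch(toolx z, tooly z deg) [-3.92  1.96] q [-0.175  0.384 -0.373  1.951  0.139  0.907 -2.496]
```

```bash
python3 -m pendant '[{"tx":0.3,"ty":0,"tz":1.2,"turn":-1},{"tx":0.2,"ty":0,"tz":1.8,"turn":0},{"tx":0,"ty":0,"tz":2,"turn":0},{"tx":0,"ty":0,"tz":2,"turn":0},{"tx":0,"ty":0,"tz":1.4,"turn":0},{"tx":0,"ty":0,"tz":0.8,"turn":0},{"tx":0,"ty":0,"tz":0.4,"turn":0},{"tx":0,"ty":0,"tz":0,"turn":0}]'
python3 plan.py 451 185.5 18 -16.7 1
python3 -m pendant '[{"tx":0,"ty":0,"tz":0,"turn":0},{"tx":0,"ty":0,"tz":0,"turn":0},{"tx":0,"ty":0,"tz":0,"turn":0},{"tx":0,"ty":0,"tz":0,"turn":0},{"tx":0,"ty":0,"tz":-0.5,"turn":0},{"tx":0,"ty":0,"tz":-2,"turn":0},{"tx":0,"ty":0,"tz":-3,"turn":0},{"tx":0,"ty":0,"tz":-3,"turn":0}]' 30 40
python3 plan.py 451 185.5 120 -16.7 1
```

```text
t: 22.05
tool_pos: [451.4, 180.6, 13.9]
tool_rot: [0.989, -0.14, -0.037, 0.013]
force: [0.0, 0.1, 0.5]
gripper_width: 87.7
[{"tx":-0.21,"ty":-0.44,"tz":-0.41,"turn":0.5}]
t 22.05 p [451.4 180.6  13.9] yaw -16.2 tilt 4.44 w 87.7 F [0.03 0.09 0.52] Ftool [-0.03 -0.08 -0.53] Mtool [ 0.016  0.095 -0.024]
pitch(toolx z, tooly z deg) [-3.95  2.01] q [-0.205  0.536 -0.33   2.027  0.225  0.69  -2.531]
t: 23.05
tool_pos: [456.0, 181.1, 100.0]
tool_rot: [0.989, -0.14, -0.039, 0.014]
force: [-0.2, 0.3, -2.8]
gripper_width: 60.4
[{"tx":-0.75,"ty":-0.21,"tz":-1.96,"turn":0.55}]
t 23.05 p [456.  181.1 100. ] yaw -16.15 tilt 4.73 w 60.4 F [-0.21  0.27 -2.79] Ftool [-0.07 -0.31  2.8 ] Mtool [0.097 0.137 0.077]
pitch(toolx z, tooly z deg) [-4.19  2.19] q [-0.163  0.411 -0.373  1.958  0.156  0.883 -2.469]
```

```bash
python3 -m pendant '[{"tx":5,"ty":0,"tz":0,"turn":0},{"tx":5,"ty":0,"tz":0,"turn":0},{"tx":0,"ty":0,"tz":0,"turn":0},{"tx":0,"ty":0,"tz":0,"turn":0},{"tx":-5,"ty":0,"tz":0,"turn":0},{"tx":-5,"ty":0,"tz":0,"turn":0},{"tx":0,"ty":0,"tz":0,"turn":0},{"tx":0,"ty":0,"tz":0,"turn":0}]'
python3 - <<'E'
from h import *
A=[]
for i in range(5):
  r.read_camera("top"); s=r.get_state();R=Ro.from_quat(s["tool_rot"]).as_matrix();A.append(np.r_[R.T@s["force"],R.T@s["ft_torque"]])
print(np.mean(A,0).round(3),np.std(A,0).round(3))
E
python3 plan.py 496.6 -227.6 130 -7.6 16
```

```text
t: 24.05
tool_pos: [452.1, 182.0, 102.9]
tool_rot: [0.99, -0.137, -0.038, 0.014]
force: [0.8, 0.0, -3.8]
gripper_width: 60.3
[0.201 0.099 3.089 0.098 0.106 0.009] [0.858 0.476 0.552 0.018 0.042 0.034]
[{"tx":0.95,"ty":2.39,"tz":-0.15,"turn":-0.52},{"tx":0.93,"ty":2.4,"tz":-0.15,"turn":-0.52},{"tx":0.91,"ty":2.41,"tz":-0.15,"turn":-0.52},{"tx":0.89,"ty":2.42,"tz":-0.15,"turn":-0.52},{"tx":0.86,"ty":2.42,"tz":-0.15,"turn":-0.52},{"tx":0.84,"ty":2.43,"tz":-0.15,"turn":-0.52},{"tx":0.82,"ty":2.44,"tz":-0.15,"turn":-0.52},{"tx":0.8,"ty":2.45,"tz":-0.15,"turn":-0.52},{"tx":0.77,"ty":2.45,"tz":-0.15,"turn":-0.52},{"tx":0.75,"ty":2.46,"tz":-0.15,"turn":-0.52},{"tx":0.73,"ty":2.47,"tz":-0.15,"turn":-0.52},{"tx":0.71,"ty":2.47,"tz":-0.15,"turn":-0.52},{"tx":0.68,"ty":2.48,"tz":-0.15,"turn":-0.52},{"tx":0.66,"ty":2.49,"tz":-0.15,"turn":-0.52},{"tx":0.64,"ty":2.49,"tz":-0.15,"turn":-0.52},{"tx":0.62,"ty":2.5,"tz":-0.15,"turn":-0.52}]
t 24.3 p [452.9 181.7 102.4] yaw -15.98 tilt 4.72 w 60.9 F [ 0.61 -0.39 -2.7 ] Ftool [0.89 0.11 2.64] Mtool [ 0.12   0.122 -0.029]
pitch(toolx z, tooly z deg) [-4.18  2.18] q [-0.164  0.404 -0.375  1.963  0.154  0.885 -2.468]
```

```bash
python3 plan.py 479.4 -356.4 130 -7.6 12|head -1
```

```text
[{"tx":1.43,"ty":4.26,"tz":-0.17,"turn":-0.7},{"tx":1.37,"ty":4.28,"tz":-0.17,"turn":-0.7},{"tx":1.32,"ty":4.29,"tz":-0.17,"turn":-0.7},{"tx":1.27,"ty":4.31,"tz":-0.17,"turn":-0.7},{"tx":1.22,"ty":4.32,"tz":-0.17,"turn":-0.7},{"tx":1.16,"ty":4.34,"tz":-0.17,"turn":-0.7},{"tx":1.11,"ty":4.35,"tz":-0.17,"turn":-0.7},{"tx":1.06,"ty":4.37,"tz":-0.17,"turn":-0.7},{"tx":1.0,"ty":4.38,"tz":-0.17,"turn":-0.7},{"tx":0.95,"ty":4.39,"tz":-0.17,"turn":-0.7},{"tx":0.9,"ty":4.4,"tz":-0.17,"turn":-0.7},{"tx":0.84,"ty":4.41,"tz":-0.17,"turn":-0.7}]
```

```bash
python3 -m pendant '[{"tx":1.4,"ty":4.2,"tz":-0.4,"turn":-0.7},{"tx":1.4,"ty":4.3,"tz":-0.4,"turn":-0.7},{"tx":1.3,"ty":4.3,"tz":-0.3,"turn":-0.7},{"tx":1.3,"ty":4.3,"tz":-0.3,"turn":-0.7},{"tx":1.2,"ty":4.3,"tz":-0.2,"turn":-0.7},{"tx":1.2,"ty":4.3,"tz":-0.2,"turn":-0.7},{"tx":1.1,"ty":4.4,"tz":-0.1,"turn":-0.7},{"tx":1.1,"ty":4.4,"tz":-0.1,"turn":-0.7}]'
python3 plan.py 479.4 -356.4 100 -7.6 5
```

```text
t: 25.3
tool_pos: [476.3, -186.3, 125.8]
tool_rot: [0.995, -0.087, -0.039, 0.01]
force: [0.5, 0.5, -2.1]
gripper_width: 60.8
[{"tx":0.69,"ty":3.32,"tz":0.56,"turn":-0.49},{"tx":0.66,"ty":3.33,"tz":0.56,"turn":-0.49},{"tx":0.63,"ty":3.34,"tz":0.56,"turn":-0.49},{"tx":0.61,"ty":3.34,"tz":0.56,"turn":-0.49},{"tx":0.58,"ty":3.35,"tz":0.56,"turn":-0.49}]
t 25.3 p [ 476.3 -186.3  125.8] yaw -10.06 tilt 4.59 w 60.8 F [ 0.45  0.47 -2.12] Ftool [ 0.52 -0.6   2.07] Mtool [ 0.125  0.197 -0.023]
pitch(toolx z, tooly z deg) [-4.32  1.55] q [ 0.449  0.385 -0.244  1.905  0.15   0.943 -1.62 ]
```

```bash
python3 -m pendant '[{"tx":0.7,"ty":3.4,"tz":0.6,"turn":-0.5},{"tx":0.7,"ty":3.3,"tz":0.6,"turn":-0.5},{"tx":0.6,"ty":3.3,"tz":0.6,"turn":-0.5},{"tx":0.6,"ty":3.3,"tz":0.6,"turn":-0.5},{"tx":0.6,"ty":2.5,"tz":0.6,"turn":-0.5},{"tx":0,"ty":0,"tz":0,"turn":0},{"tx":0,"ty":0,"tz":0,"turn":0},{"tx":0,"ty":0,"tz":0,"turn":0}]'
python3 plan.py 479.4 -356.4 22 -7.6 1
```

```text
t: 26.3
tool_pos: [479.0, -360.0, 94.1]
tool_rot: [0.997, -0.07, -0.04, 0.009]
force: [-0.0, -0.3, -2.0]
gripper_width: 60.7
[{"tx":0.55,"ty":-0.53,"tz":7.18,"turn":-0.49}]
t 26.3 p [ 479.  -360.    94.1] yaw -8.09 tilt 4.69 w 60.7 F [-0.02 -0.26 -2.02] Ftool [0.18 0.21 2.02] Mtool [ 0.089  0.111 -0.008]
pitch(toolx z, tooly z deg) [-4.5   1.34] q [ 0.664  0.543 -0.182  1.725  0.176  0.953 -1.314]
```

```bash
python3 -m pendant '[{"tx":0.3,"ty":-0.3,"tz":1,"turn":-0.5},{"tx":0.25,"ty":-0.2,"tz":1.5,"turn":0},{"tx":0,"ty":0,"tz":1.5,"turn":0},{"tx":0,"ty":0,"tz":1.2,"turn":0},{"tx":0,"ty":0,"tz":0.8,"turn":0},{"tx":0,"ty":0,"tz":0.5,"turn":0},{"tx":0,"ty":0,"tz":0.3,"turn":0},{"tx":0,"ty":0,"tz":0,"turn":0}]'
python3 plan.py 479.4 -356.4 20 -7.6 1
```

```text
t: 27.3
tool_pos: [480.3, -354.2, 20.7]
tool_rot: [0.997, -0.064, -0.04, 0.008]
force: [0.7, -0.4, -2.6]
gripper_width: 60.2
[{"tx":-0.05,"ty":0.22,"tz":0.08,"turn":0.2}]
t 27.3 p [ 480.3 -354.2   20.7] yaw -7.4 tilt 4.7 w 60.2 F [ 0.66 -0.43 -2.62] Ftool [0.92 0.29 2.57] Mtool [ 0.085  0.089 -0.007]
pitch(toolx z, tooly z deg) [-4.53  1.25] q [ 0.646  0.637 -0.17   1.772  0.207  0.817 -1.341]
```

```bash
python3 -m pendant '[{"tx":0,"ty":0,"tz":0.15,"turn":0},{"tx":0,"ty":0,"tz":0.15,"turn":0},{"tx":0,"ty":0,"tz":0.15,"turn":0},{"tx":0,"ty":0,"tz":0.15,"turn":0},{"tx":0,"ty":0,"tz":0,"turn":0},{"tx":0,"ty":0,"tz":0,"turn":0},{"tx":0,"ty":0,"tz":0,"turn":0},{"tx":0,"ty":0,"tz":0,"turn":0}]' 30 6
python3 plan.py 479.4 -356.4 20 -7.6 1
```

```text
t: 28.3
tool_pos: [481.1, -355.1, 20.8]
tool_rot: [0.997, -0.065, -0.038, 0.01]
force: [-0.2, 0.5, -0.3]
gripper_width: 60.1
[{"tx":-0.15,"ty":0.15,"tz":0.1,"turn":0.13}]
t 28.3 p [ 481.1 -355.1   20.8] yaw -7.47 tilt 4.53 w 60.1 F [-0.2   0.53 -0.29] Ftool [-0.25 -0.5   0.29] Mtool [ 0.316 -0.112 -0.069]
pitch(toolx z, tooly z deg) [-4.31  1.37] q [ 0.646  0.636 -0.169  1.773  0.208  0.812 -1.343]
```

```bash
python3 -m pendant '[{"tx":0,"ty":0,"tz":0,"turn":0},{"tx":0,"ty":0,"tz":0,"turn":0},{"tx":0,"ty":0,"tz":0,"turn":0},{"tx":0,"ty":0,"tz":-1,"turn":0},{"tx":0,"ty":0,"tz":-3,"turn":0},{"tx":0,"ty":0,"tz":-4,"turn":0},{"tx":0,"ty":-2,"tz":-3,"turn":0},{"tx":0,"ty":-4,"tz":-1,"turn":0}]' 100
python3 plan.py 512 349.5 125 3.4 15
```

```text
t: 29.3
tool_pos: [498.3, -296.5, 144.9]
tool_rot: [0.997, -0.068, -0.038, 0.011]
force: [0.2, 1.2, -0.0]
gripper_width: 87.6
[{"tx":-0.48,"ty":-4.28,"tz":0.06,"turn":-0.75},{"tx":-0.43,"ty":-4.29,"tz":0.06,"turn":-0.75},{"tx":-0.37,"ty":-4.29,"tz":0.06,"turn":-0.75},{"tx":-0.32,"ty":-4.3,"tz":0.06,"turn":-0.75},{"tx":-0.26,"ty":-4.3,"tz":0.06,"turn":-0.75},{"tx":-0.2,"ty":-4.3,"tz":0.06,"turn":-0.75},{"tx":-0.15,"ty":-4.31,"tz":0.06,"turn":-0.75},{"tx":-0.09,"ty":-4.31,"tz":0.06,"turn":-0.75},{"tx":-0.03,"ty":-4.31,"tz":0.06,"turn":-0.75},{"tx":0.02,"ty":-4.31,"tz":0.06,"turn":-0.75},{"tx":0.08,"ty":-4.31,"tz":0.06,"turn":-0.75},{"tx":0.13,"ty":-4.31,"tz":0.06,"turn":-0.75},{"tx":0.19,"ty":-4.31,"tz":0.06,"turn":-0.75},{"tx":0.25,"ty":-4.3,"tz":0.06,"turn":-0.75},{"tx":0.3,"ty":-4.3,"tz":0.06,"turn":-0.75}]
t 29.3 p [ 498.3 -296.5  144.9] yaw -7.8 tilt 4.47 w 87.6 F [ 0.24  1.17 -0.01] Ftool [ 0.08 -1.19 -0.02] Mtool [0.111 0.056 0.043]
pitch(toolx z, tooly z deg) [-4.21  1.49] q [ 0.58   0.457 -0.21   1.732  0.158  1.031 -1.404]
```

```bash
python3 -m pendant '[{"tx":-0.5,"ty":-4.5,"tz":0,"turn":-0.8},{"tx":-0.5,"ty":-5,"tz":0,"turn":-0.8},{"tx":-0.4,"ty":-5,"tz":0,"turn":-0.8},{"tx":-0.4,"ty":-5,"tz":0,"turn":-0.8},{"tx":-0.3,"ty":-5,"tz":0,"turn":-0.8},{"tx":-0.3,"ty":-5,"tz":0,"turn":-0.8},{"tx":-0.2,"ty":-5,"tz":0,"turn":-0.8},{"tx":-0.1,"ty":-5,"tz":0,"turn":-0.8}]'
python3 plan.py 512 349.5 110 3.4 6
```

```text
t: 30.3
tool_pos: [507.8, 110.2, 146.2]
tool_rot: [0.999, -0.012, -0.031, 0.01]
force: [0.8, -0.5, -1.1]
gripper_width: 88.1
[{"tx":0.01,"ty":-4.0,"tz":0.52,"turn":-0.8},{"tx":0.07,"ty":-4.0,"tz":0.52,"turn":-0.8},{"tx":0.12,"ty":-4.0,"tz":0.52,"turn":-0.8},{"tx":0.18,"ty":-4.0,"tz":0.52,"turn":-0.8},{"tx":0.23,"ty":-3.99,"tz":0.52,"turn":-0.8},{"tx":0.29,"ty":-3.99,"tz":0.52,"turn":-0.8}]
t 30.3 p [507.8 110.2 146.2] yaw -1.38 tilt 3.76 w 88.1 F [ 0.84 -0.55 -1.11] Ftool [0.92 0.51 1.06] Mtool [0.058 0.097 0.025]
pitch(toolx z, tooly z deg) [-3.56  1.2 ] q [ 0.006  0.387 -0.396  1.862  0.169  0.994 -2.06 ]
```

```bash
python3 -m pendant '[{"tx":0,"ty":-4,"tz":0.5,"turn":-0.8},{"tx":0.1,"ty":-4,"tz":0.5,"turn":-0.8},{"tx":0.1,"ty":-4,"tz":0.5,"turn":-0.8},{"tx":0.2,"ty":-4,"tz":0.5,"turn":-0.8},{"tx":0.2,"ty":-4,"tz":0.5,"turn":-0.8},{"tx":0.3,"ty":-3.3,"tz":0.5,"turn":-0.8},{"tx":0,"ty":0,"tz":0,"turn":0},{"tx":0,"ty":0,"tz":0,"turn":0}]'
python3 plan.py 512 349.5 15 3.4 1
```

```text
t: 31.3
tool_pos: [512.0, 355.3, 116.9]
tool_rot: [0.999, 0.034, -0.028, 0.007]
force: [-0.3, -0.3, -1.0]
gripper_width: 87.9
[{"tx":0.54,"ty":0.45,"tz":10.18,"turn":0.52}]
t 31.3 p [512.  355.3 116.9] yaw 3.92 tilt 3.32 w 87.9 F [-0.29 -0.3  -1.03] Ftool [-0.26  0.27  1.05] Mtool [ 0.062  0.095 -0.035]
pitch(toolx z, tooly z deg) [-3.24  0.73] q [-0.371  0.583 -0.435  1.634  0.244  1.035 -2.381]
```

```bash
python3 -m pendant '[{"tx":0.3,"ty":0.3,"tz":1.4,"turn":0.5},{"tx":0.2,"ty":0.1,"tz":2,"turn":0},{"tx":0,"ty":0,"tz":2,"turn":0},{"tx":0,"ty":0,"tz":2,"turn":0},{"tx":0,"ty":0,"tz":1.3,"turn":0},{"tx":0,"ty":0,"tz":0.8,"turn":0},{"tx":0,"ty":0,"tz":0.4,"turn":0},{"tx":0,"ty":0,"tz":0,"turn":0}]'
python3 plan.py 512 349.5 15 3.4 1
python3 -m pendant '[{"tx":0,"ty":0,"tz":0,"turn":0},{"tx":0,"ty":0,"tz":0,"turn":0},{"tx":0,"ty":0,"tz":0,"turn":0},{"tx":0,"ty":0,"tz":0,"turn":0},{"tx":0,"ty":0,"tz":-1,"turn":0},{"tx":0,"ty":0,"tz":-3,"turn":0},{"tx":0,"ty":0,"tz":-3,"turn":0},{"tx":0,"ty":0,"tz":-3,"turn":0}]' 30 40
python3 plan.py 512 349.5 100 3.4 1|tail -2
python3 -m pendant '[{"tx":5,"ty":0,"tz":0,"turn":0},{"tx":5,"ty":0,"tz":0,"turn":0},{"tx":0,"ty":0,"tz":0,"turn":0},{"tx":0,"ty":0,"tz":0,"turn":0},{"tx":-5,"ty":0,"tz":0,"turn":0},{"tx":-5,"ty":0,"tz":0,"turn":0},{"tx":0,"ty":0,"tz":0,"turn":0},{"tx":0,"ty":0,"tz":0,"turn":0}]'
python3 - <<'E'
from h import *
A=[]
for i in range(5):
  r.read_camera("top"); s=r.get_state();R=Ro.from_quat(s["tool_rot"]).as_matrix();A.append(np.r_[R.T@s["force"],R.T@s["ft_torque"]])
print(np.mean(A,0).round(3),np.std(A,0).round(3))
E
python3 plan.py 496.6 -227.6 120 -7.6 13
```

```text
t: 32.3
tool_pos: [513.6, 341.9, 10.1]
tool_rot: [0.999, 0.026, -0.028, 0.01]
force: [0.1, -0.7, 0.3]
gripper_width: 87.8
[{"tx":-0.15,"ty":-0.75,"tz":-0.49,"turn":-0.5}]
t 32.3 p [513.6 341.9  10.1] yaw 2.9 tilt 3.44 w 87.8 F [ 0.14 -0.71  0.28] Ftool [ 0.09  0.73 -0.27] Mtool [ 0.062  0.082 -0.007]
pitch(toolx z, tooly z deg) [-3.28  1.01] q [-0.386  0.705 -0.388  1.712  0.307  0.845 -2.428]
t: 33.3
tool_pos: [518.1, 343.1, 112.6]
tool_rot: [0.999, 0.026, -0.03, 0.011]
force: [0.6, 0.4, -2.1]
gripper_width: 60.3
t 33.3 p [518.1 343.1 112.6] yaw 2.93 tilt 3.66 w 60.3 F [ 0.65  0.41 -2.08] Ftool [ 0.79 -0.42  2.03] Mtool [0.043 0.105 0.038]
pitch(toolx z, tooly z deg) [-3.48  1.13] q [-0.357  0.588 -0.428  1.636  0.245  1.035 -2.379]
t: 34.3
tool_pos: [515.0, 343.9, 118.6]
tool_rot: [0.999, 0.028, -0.028, 0.01]
force: [0.6, 0.5, -2.2]
gripper_width: 60.1
[ 0.477  0.091  2.249  0.047  0.087 -0.004] [0.449 0.221 0.122 0.024 0.02  0.037]
[{"tx":-0.38,"ty":4.38,"tz":0.08,"turn":0.82},{"tx":-0.32,"ty":4.39,"tz":0.08,"turn":0.82},{"tx":-0.26,"ty":4.39,"tz":0.08,"turn":0.82},{"tx":-0.19,"ty":4.39,"tz":0.08,"turn":0.82},{"tx":-0.13,"ty":4.4,"tz":0.08,"turn":0.82},{"tx":-0.07,"ty":4.4,"tz":0.08,"turn":0.82},{"tx":-0.01,"ty":4.4,"tz":0.08,"turn":0.82},{"tx":0.06,"ty":4.4,"tz":0.08,"turn":0.82},{"tx":0.12,"ty":4.4,"tz":0.08,"turn":0.82},{"tx":0.18,"ty":4.39,"tz":0.08,"turn":0.82},{"tx":0.25,"ty":4.39,"tz":0.08,"turn":0.82},{"tx":0.31,"ty":4.39,"tz":0.08,"turn":0.82},{"tx":0.37,"ty":4.38,"tz":0.08,"turn":0.82}]
t 34.55 p [515.6 343.8 117.7] yaw 3.1 tilt 3.51 w 60.4 F [ 0.19 -0.18 -2.2 ] Ftool [0.31 0.15 2.19] Mtool [0.076 0.076 0.035]
pitch(toolx z, tooly z deg) [-3.36  1.02] q [-0.356  0.579 -0.432  1.639  0.243  1.038 -2.378]
```

```bash
python3 -m pendant '[{"tx":-0.4,"ty":4.4,"tz":-0.1,"turn":0.8},{"tx":-0.3,"ty":4.8,"tz":-0.1,"turn":0.8},{"tx":-0.3,"ty":4.8,"tz":-0.1,"turn":0.8},{"tx":-0.2,"ty":4.8,"tz":-0.1,"turn":0.8},{"tx":-0.1,"ty":4.8,"tz":0,"turn":0.8},{"tx":0,"ty":4.8,"tz":0,"turn":0.8},{"tx":0,"ty":4.8,"tz":0,"turn":0.8},{"tx":0.1,"ty":4.8,"tz":0,"turn":0.8}]'
python3 plan.py 496.6 -227.6 100 -7.6 5
```

```text
t: 35.55
tool_pos: [509.1, -44.2, 128.3]
tool_rot: [0.999, -0.029, -0.028, 0.009]
force: [1.1, 0.8, -1.9]
gripper_width: 60.4
[{"tx":-0.0,"ty":3.66,"tz":0.64,"turn":0.84},{"tx":0.05,"ty":3.66,"tz":0.64,"turn":0.84},{"tx":0.11,"ty":3.66,"tz":0.64,"turn":0.84},{"tx":0.16,"ty":3.66,"tz":0.64,"turn":0.84},{"tx":0.21,"ty":3.66,"tz":0.64,"turn":0.84}]
t 35.55 p [509.1 -44.2 128.3] yaw -3.38 tilt 3.36 w 60.4 F [ 1.1   0.82 -1.88] Ftool [ 1.15 -0.92  1.8 ] Mtool [0.102 0.091 0.022]
pitch(toolx z, tooly z deg) [-3.16  1.15] q [ 0.257  0.383 -0.347  1.91   0.175  0.934 -1.808]
```

```bash
python3 -m pendant '[{"tx":0,"ty":3.6,"tz":0,"turn":0.8},{"tx":0,"ty":3.6,"tz":0.2,"turn":0.8},{"tx":0.1,"ty":3.6,"tz":0.8,"turn":0.8},{"tx":0.2,"ty":3.6,"tz":1,"turn":0.8},{"tx":0.2,"ty":3,"tz":1,"turn":0.8},{"tx":0,"ty":0,"tz":0.5,"turn":0},{"tx":0,"ty":0,"tz":0,"turn":0},{"tx":0,"ty":0,"tz":0,"turn":0}]'
python3 plan.py 496.6 -227.6 22 -7.6 1
```

```text
t: 36.55
tool_pos: [498.2, -230.9, 95.7]
tool_rot: [0.997, -0.07, -0.026, 0.01]
force: [-0.2, 0.6, -3.0]
gripper_width: 60.5
[{"tx":0.17,"ty":-0.49,"tz":7.36,"turn":-0.51}]
t 36.55 p [ 498.2 -230.9   95.7] yaw -8.11 tilt 3.25 w 60.5 F [-0.23  0.63 -3.03] Ftool [-0.16 -0.67  3.03] Mtool [ 0.131  0.029 -0.013]
pitch(toolx z, tooly z deg) [-2.93  1.4 ] q [ 0.515  0.466 -0.25   1.861  0.185  0.883 -1.545]
```

```bash
python3 -m pendant '[{"tx":0.2,"ty":-0.3,"tz":1.2,"turn":-0.5},{"tx":0,"ty":-0.2,"tz":1.5,"turn":0},{"tx":0,"ty":0,"tz":1.5,"turn":0},{"tx":0,"ty":0,"tz":1.2,"turn":0},{"tx":0,"ty":0,"tz":0.8,"turn":0},{"tx":0,"ty":0,"tz":0.5,"turn":0},{"tx":0,"ty":0,"tz":0.3,"turn":0},{"tx":0,"ty":0,"tz":0,"turn":0}]'
python3 plan.py 496.6 -227.6 20 -7.6 1
```

```text
t: 37.55
tool_pos: [497.7, -224.9, 20.6]
tool_rot: [0.998, -0.064, -0.026, 0.01]
force: [0.1, -0.3, -2.0]
gripper_width: 60.0
[{"tx":-0.07,"ty":0.28,"tz":0.07,"turn":0.23}]
t 37.55 p [ 497.7 -224.9   20.6] yaw -7.37 tilt 3.24 w 60.0 F [ 0.06 -0.27 -2.04] Ftool [0.2  0.21 2.03] Mtool [0.082 0.059 0.014]
pitch(toolx z, tooly z deg) [-2.95  1.33] q [ 0.488  0.57  -0.229  1.913  0.231  0.732 -1.585]
```

```bash
python3 -m pendant '[{"tx":0,"ty":0,"tz":0.15,"turn":0},{"tx":0,"ty":0,"tz":0.15,"turn":0},{"tx":0,"ty":0,"tz":0.15,"turn":0},{"tx":0,"ty":0,"tz":0.15,"turn":0},{"tx":0,"ty":0,"tz":0.1,"turn":0},{"tx":0,"ty":0,"tz":0.1,"turn":0},{"tx":0,"ty":0,"tz":0,"turn":0},{"tx":0,"ty":0,"tz":0,"turn":0}]' 30 6
python3 plan.py 496.6 -227.6 20 -7.6 1
```

```text
t: 38.55
tool_pos: [498.5, -226.0, 16.8]
tool_rot: [0.998, -0.065, -0.025, 0.011]
force: [-0.4, 0.7, 0.0]
gripper_width: 60.3
[{"tx":-0.19,"ty":0.19,"tz":-0.31,"turn":0.14}]
t 38.55 p [ 498.5 -226.    16.8] yaw -7.46 tilt 3.1 w 60.3 F [-0.38  0.7   0.02] Ftool [-0.47 -0.64 -0.02] Mtool [ 0.175 -0.05   0.013]
pitch(toolx z, tooly z deg) [-2.74  1.45] q [ 0.486  0.575 -0.225  1.915  0.236  0.72  -1.589]
```

Load is now carried by the tray. I open, rise, move towards R and locate R again.

```bash
python3 -m pendant '[{"tx":0,"ty":0,"tz":0,"turn":0},{"tx":0,"ty":0,"tz":0,"turn":0},{"tx":0,"ty":0,"tz":0,"turn":0},{"tx":0,"ty":0,"tz":-1,"turn":0},{"tx":0,"ty":0,"tz":-3,"turn":0},{"tx":0,"ty":0,"tz":-4,"turn":0},{"tx":0,"ty":0,"tz":-3,"turn":0},{"tx":0,"ty":0,"tz":-1,"turn":0}]' 100
python3 - <<'E'
from m import *
T=snap("top","top4.png");S=snap("scene","sc4.png")
g=lambda c:tuple(c.round().astype(int))
u=w2pix("top",(466,-8,60)).round();print(u)
for cam,im,c in(("top",T,u),("scene",S,w2pix("scene",(466,-8,60)))):
  try: print(rect(cam,im,c,60,45,0,30))
  except Exception as e: print(e)
cv2.imwrite("pics/v4.png",np.hstack([T[130:330,200:520],S[100:300,20:340]])[:,:,::-1])
E
python3 plan.py 470 -5 110 7.3 8
```

```text
t: 39.55
tool_pos: [505.0, -223.6, 141.6]
tool_rot: [0.998, -0.065, -0.025, 0.011]
force: [0.8, -0.7, -0.1]
gripper_width: 87.7
[326. 252.]
(array([468.6,  -8.6,  81.3,  29.4,   7. ]), array([468.3,  -8.5], dtype=float32))
(array([466.6,  -7.2,  86.3,  35.8,   7.2]), array([467.6,  -7.5], dtype=float32))
[{"tx":-0.76,"ty":-2.66,"tz":0.35,"turn":-1.84},{"tx":-0.68,"ty":-2.69,"tz":0.35,"turn":-1.84},{"tx":-0.59,"ty":-2.71,"tz":0.35,"turn":-1.84},{"tx":-0.5,"ty":-2.72,"tz":0.35,"turn":-1.84},{"tx":-0.42,"ty":-2.74,"tz":0.35,"turn":-1.84},{"tx":-0.33,"ty":-2.75,"tz":0.35,"turn":-1.84},{"tx":-0.24,"ty":-2.76,"tz":0.35,"turn":-1.84},{"tx":-0.15,"ty":-2.77,"tz":0.35,"turn":-1.84}]
t 39.65 p [ 504.7 -223.5  140.5] yaw -7.45 tilt 3.12 w 88.0 F [-0.21  0.05 -0.23] Ftool [-0.2  -0.03  0.24] Mtool [ 0.042  0.049 -0.009]
pitch(toolx z, tooly z deg) [-2.78  1.42] q [ 0.512  0.414 -0.265  1.818  0.166  0.974 -1.531]
```

View pics/v4.png

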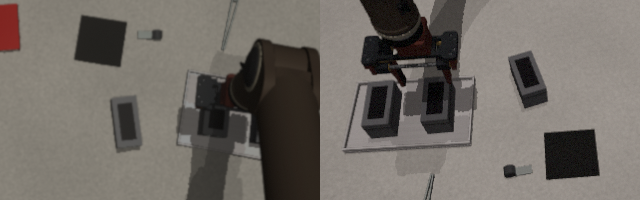

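Scene half: both quiet cases stand flat in the tray at about (380,108) and (437,103). The third case is flat on the bench at (527,78), measured at (468,-8), yaw 7.1°.

```bash
python3 -m pendant '[{"tx":-0.8,"ty":-2.6,"tz":0.3,"turn":-1.8},{"tx":-0.7,"ty":-2.7,"tz":0.3,"turn":-1.8},{"tx":-0.6,"ty":-2.7,"tz":0.3,"turn":-1.8},{"tx":-0.5,"ty":-2.7,"tz":0.3,"turn":-1.8},{"tx":-0.4,"ty":-2.7,"tz":0.3,"turn":-1.8},{"tx":-0.3,"ty":-2.7,"tz":0.3,"turn":-1.8},{"tx":-0.2,"ty":-2.7,"tz":0.3,"turn":-1.8},{"tx":-0.2,"ty":-1.6,"tz":0.3,"turn":-1.8}]'
python3 plan.py 467.8 -7.9 15 7.1 1
```

```text
t: 40.65
tool_pos: [463.4, -1.8, 109.2]
tool_rot: [0.997, 0.072, -0.03, 0.006]
force: [0.5, 0.1, -0.5]
gripper_width: 87.9
[{"tx":0.91,"ty":0.6,"tz":9.39,"turn":1.18}]
t 40.65 p [463.4  -1.8 109.2] yaw 8.28 tilt 3.45 w 87.9 F [ 0.48  0.15 -0.5 ] Ftool [ 0.52 -0.08  0.47] Mtool [0.025 0.066 0.03 ]
pitch(toolx z, tooly z deg) [-3.43  0.41] q [ 0.239  0.349 -0.419  2.03   0.193  0.861 -1.718]
```

```bash
python3 -m pendant '[{"tx":0.5,"ty":0.3,"tz":1.2,"turn":1},{"tx":0.4,"ty":0,"tz":2,"turn":0},{"tx":0,"ty":0,"tz":2,"turn":0},{"tx":0,"ty":0,"tz":1.7,"turn":0},{"tx":0,"ty":0,"tz":1,"turn":0},{"tx":0,"ty":0,"tz":0.6,"turn":0},{"tx":0,"ty":0,"tz":0.4,"turn":0},{"tx":0,"ty":0,"tz":0,"turn":0}]'
python3 plan.py 467.8 -7.9 15 7.1 1
```

```text
t: 41.65
tool_pos: [468.9, -9.0, 13.7]
tool_rot: [0.998, 0.06, -0.03, 0.007]
force: [-0.7, 0.6, -0.0]
gripper_width: 88.0
[{"tx":-0.1,"ty":-0.12,"tz":-0.13,"turn":-0.26}]
t 41.65 p [468.9  -9.   13.7] yaw 6.84 tilt 3.51 w 88.0 F [-0.74  0.62 -0.02] Ftool [-0.66 -0.71  0.05] Mtool [0.019 0.001 0.018]
pitch(toolx z, tooly z deg) [-3.45  0.64] q [ 0.187  0.511 -0.351  2.082  0.296  0.658 -1.821]
```

```bash
cat > meas.py <<'E'
from h import *
A=[]
for i in range(4):
  r.read_camera("top"); s=r.get_state();R=Ro.from_quat(s["tool_rot"]).as_matrix();A.append(np.r_[R.T@s["force"],R.T@s["ft_torque"]])
print(np.mean(A,0).round(3),np.std(A,0).round(3),np.degrees(np.arcsin(R[2,:2])).round(2))
E
python3 -m pendant '[{"tx":0,"ty":0,"tz":0,"turn":0},{"tx":0,"ty":0,"tz":0,"turn":0},{"tx":0,"ty":0,"tz":0,"turn":0},{"tx":0,"ty":0,"tz":0,"turn":0},{"tx":0,"ty":0,"tz":-1,"turn":0},{"tx":0,"ty":0,"tz":-3,"turn":0},{"tx":0,"ty":0,"tz":-3,"turn":0},{"tx":0,"ty":0,"tz":-3,"turn":0}]' 30 40
python3 meas.py
python3 -m pendant '[{"tx":5,"ty":0,"tz":0,"turn":0},{"tx":5,"ty":0,"tz":0,"turn":0},{"tx":0,"ty":0,"tz":0,"turn":0},{"tx":0,"ty":0,"tz":0,"turn":0},{"tx":0,"ty":0,"tz":0,"turn":0},{"tx":0,"ty":0,"tz":0,"turn":0},{"tx":0,"ty":0,"tz":0,"turn":0},{"tx":0,"ty":0,"tz":0,"turn":0}]'
python3 meas.py
python3 -m pendant '[{"tx":-5,"ty":0,"tz":0,"turn":0},{"tx":-5,"ty":0,"tz":0,"turn":0},{"tx":0,"ty":0,"tz":0,"turn":0},{"tx":0,"ty":0,"tz":0,"turn":0},{"tx":0,"ty":0,"tz":0,"turn":0},{"tx":0,"ty":0,"tz":0,"turn":0},{"tx":0,"ty":0,"tz":0,"turn":0},{"tx":0,"ty":0,"tz":0,"turn":0}]'
python3 meas.py
python3 plan.py 676.5 54 140 7.1 8
```

```text
t: 42.65
tool_pos: [472.1, -7.1, 115.8]
tool_rot: [0.998, 0.06, -0.033, 0.007]
force: [0.6, -0.9, -4.3]
gripper_width: 59.8
[ 7.400e-01 -2.610e-01  3.285e+00  1.000e-03  9.200e-02 -6.000e-03] [0.203 0.228 1.161 0.01  0.024 0.027] [-3.71  0.61]
t: 43.85
tool_pos: [565.7, 3.0, 100.1]
tool_rot: [0.997, 0.06, -0.039, 0.008]
force: [-1.0, -0.8, -4.4]
gripper_width: 60.5
[0.823 0.251 4.025 0.038 0.091 0.019] [0.134 0.316 0.426 0.023 0.011 0.025] [-4.56  0.64]
t: 45.05
tool_pos: [468.1, -7.9, 108.0]
tool_rot: [0.997, 0.06, -0.038, 0.007]
force: [1.3, 0.6, -4.5]
gripper_width: 60.0
[8.000e-03 1.530e-01 4.474e+00 1.500e-02 1.930e-01 3.000e-03] [0.16  0.127 0.548 0.01  0.044 0.024] [-4.35  0.59]
[{"tx":2.64,"ty":-0.45,"tz":-0.61,"turn":-0.03},{"tx":2.64,"ty":-0.45,"tz":-0.61,"turn":-0.03},{"tx":2.65,"ty":-0.45,"tz":-0.61,"turn":-0.03},{"tx":2.65,"ty":-0.45,"tz":-0.61,"turn":-0.03},{"tx":2.65,"ty":-0.45,"tz":-0.61,"turn":-0.03},{"tx":2.65,"ty":-0.44,"tz":-0.61,"turn":-0.03},{"tx":2.65,"ty":-0.44,"tz":-0.61,"turn":-0.03},{"tx":2.65,"ty":-0.44,"tz":-0.61,"turn":-0.03}]
t 45.25 p [467.8  -8.  108. ] yaw 6.87 tilt 4.39 w 60.0 F [-0.29 -0.04 -5.38] Ftool [ 0.12 -0.06  5.39] Mtool [-0.001  0.216  0.024]
pitch(toolx z, tooly z deg) [-4.35  0.59] q [ 0.245  0.367 -0.415  2.008  0.199  0.882 -1.735]
```

```bash
python3 -m pendant '[{"tx":0.7,"ty":-0.1,"tz":-0.2,"turn":0},{"tx":1.4,"ty":-0.3,"tz":-0.3,"turn":0},{"tx":2.1,"ty":-0.4,"tz":-0.3,"turn":0},{"tx":2.5,"ty":-0.5,"tz":-0.3,"turn":0},{"tx":2.5,"ty":-0.5,"tz":-0.3,"turn":0},{"tx":2.5,"ty":-0.5,"tz":-0.3,"turn":0},{"tx":2.5,"ty":-0.5,"tz":-0.3,"turn":0},{"tx":2.4,"ty":-0.5,"tz":-0.3,"turn":0}]'
python3 plan.py 677.5 54.5 118 7.1 4
```

```text
t: 46.25
tool_pos: [640.1, 48.1, 118.8]
tool_rot: [0.998, 0.059, -0.036, 0.007]
force: [0.3, -0.3, -4.2]
gripper_width: 59.6
[{"tx":0.95,"ty":-0.05,"tz":-0.05,"turn":-0.08},{"tx":0.95,"ty":-0.05,"tz":-0.05,"turn":-0.08},{"tx":0.95,"ty":-0.05,"tz":-0.05,"turn":-0.08},{"tx":0.95,"ty":-0.04,"tz":-0.05,"turn":-0.08}]
t 46.25 p [640.1  48.1 118.8] yaw 6.79 tilt 4.26 w 59.6 F [ 0.33 -0.27 -4.18] Ftool [0.61 0.26 4.15] Mtool [ 0.116  0.161 -0.003]
pitch(toolx z, tooly z deg) [-4.22  0.59] q [ 0.099  0.611 -0.38   1.568  0.246  1.086 -1.801]
```

```bash
python3 -m pendant '[{"tx":1.5,"ty":-0.1,"tz":0,"turn":0},{"tx":1,"ty":0,"tz":0,"turn":0},{"tx":0.5,"ty":0,"tz":0,"turn":0},{"tx":0.2,"ty":0,"tz":0,"turn":0},{"tx":0,"ty":0,"tz":0,"turn":0},{"tx":0,"ty":0,"tz":0,"turn":0},{"tx":0,"ty":0,"tz":0,"turn":0},{"tx":0,"ty":0,"tz":0,"turn":0}]'
python3 plan.py 677.5 54.5 118 7.1 1
python3 - <<'E'
from m import *
T=snap("top","top5.png");S=snap("scene","sc5.png")
p=np.array(r.get_state()["tool_pos"]);Rz=Ro.from_euler('z',7.1,degrees=True).as_matrix()
V=cv2.resize(S,None,fx=4,fy=4,interpolation=2)
for z in(104,164):
  q=np.array([w2pix("scene",np.array([p[0],p[1],z])+Rz@[x,y,0]) for x,y in((60,30),(60,-30),(-60,-30),(-60,30))])
  cv2.polylines(V,[((q+.5)*4).astype(int)],True,(0,255,0))
cv2.imwrite("pics/v5.png",V[600:1200,700:1400][:,:,::-1])
E
```

```text
t: 47.25
tool_pos: [674.4, 54.5, 115.3]
tool_rot: [0.998, 0.059, -0.037, 0.007]
force: [0.1, 0.6, -3.7]
gripper_width: 60.2
[{"tx":0.29,"ty":0.04,"tz":-0.29,"turn":-0.3}]
t 47.25 p [674.4  54.5 115.3] yaw 6.8 tilt 4.31 w 60.2 F [ 0.14  0.57 -3.73] Ftool [ 0.49 -0.59  3.7 ] Mtool [-0.005  0.09  -0.049]
pitch(toolx z, tooly z deg) [-4.27  0.56] q [ 0.078  0.669 -0.37   1.471  0.253  1.125 -1.797]
```

View pics/v5.png

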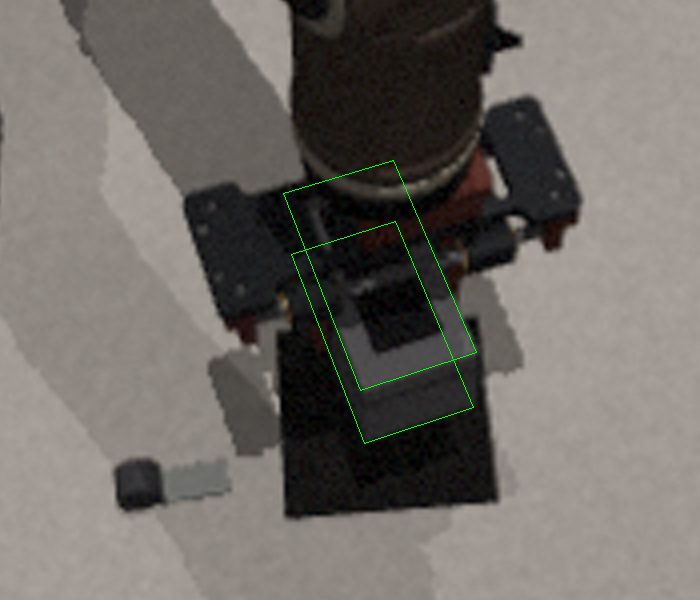

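View pics/sc5.png

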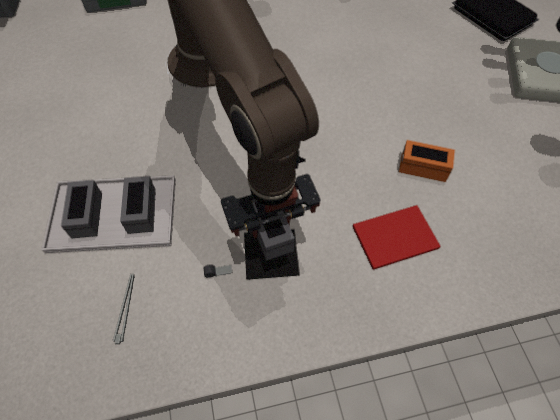

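The scene view shows both quiet cases upright in the tray and the rattling case over the pad. It matches the predicted level box within 1–2 mm. The bystanders have not moved. I make one small nudge and hand in.

```bash
python3 -m pendant '[{"tx":0.2,"ty":0,"tz":-0.2,"turn":0},{"tx":0.1,"ty":0,"tz":-0.1,"turn":0},{"tx":0,"ty":0,"tz":0,"turn":0},{"tx":0,"ty":0,"tz":0,"turn":0},{"tx":0,"ty":0,"tz":0,"turn":0},{"tx":0,"ty":0,"tz":0,"turn":0},{"tx":0,"ty":0,"tz":0,"turn":0},{"tx":0,"ty":0,"tz":0,"turn":0}]'
python3 plan.py 677.5 54.5 118 7.1 1
python3 -c "
from station import r
print(r.job_done())"
```

```text
t: 48.35
tool_pos: [677.8, 55.0, 118.2]
tool_rot: [0.998, 0.06, -0.037, 0.007]
force: [-0.3, 0.2, -4.2]
gripper_width: 60.2
[{"tx":-0.04,"ty":0.04,"tz":0.03,"turn":-0.29}]
t 48.35 p [677.8  55.  118.2] yaw 6.81 tilt 4.32 w 60.2 F [-0.35  0.18 -4.24] Ftool [-0.   -0.26  4.25] Mtool [-0.011  0.098  0.006]
pitch(toolx z, tooly z deg) [-4.28  0.56] q [ 0.077  0.671 -0.37   1.459  0.252  1.135 -1.795]
the job is handed in; nothing more can be done
None
```

I lifted and shook all three cases, and the one that rattles is the case that started nearest the tray. It is now held over the viewing pad, and the job was handed in at 48.4 s; no verdict is reported.

**Finding the rattler:** This case weighs about 4.2 N, against about 3.1 N and 2.2 N for the other two. When it was shaken again, the wrist moment swung by about 0.1 N m, close to the 0.12 N m expected for the stone rolling end to end. The moment readings are noisy, so for the two quiet cases I relied mainly on their weight.

**Quiet cases:** The last scene picture shows both standing upright in the tray, released. The loupe, tweezers, notebook and orange case look unmoved.

**Final hold:** The tool sits within 1 mm of the measured pad centre. The case underside is about 10 cm above the pad, and the grip is firm.

**Not ideal:**
- My first hard shake, with quick reversals, left the tool leaning by up to 7°. I set that case down flat and gripped it again with the tool still leaning.
- The tool still leans 4.3°. By that estimate the case itself is about 0.8° from level; the last picture fits a level box, but I did not measure the tilt directly.

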